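# Gauge the matching hub pattern on the keyed test shaft

## Task

Pick the one violet hub pattern whose two keyways match the two brass keys of the inclined test shaft. Slide it, flange first, fully home on the shaft, and only then turn it counter-clockwise (seen from the shaft's tip), carrying the shaft with it, up to the stop, where the hub's white dot points straight up the slope; let go of it there. Leave the other two hubs, the mug, the tape roll and the brush where they are.

Things in the scene. Friction and masses are not known exactly. Their poses are not given: they have to be found in the camera images.
- hub_quarter: violet hub pattern with keyways a quarter turn apart: the one that matches. About 70 g, lies flat, flange down. Origin: centre of the underside; z up along the bore. Toothed flange 64 mm across, 8 mm thick; on it a plain round boss 40 mm across, its top 42 mm above the underside (grip the boss, at any yaw). A white dot on the flange marks +x.
- hub_bore (a point): centre of the bore's upper mouth, on the top of hub_quarter's boss. Through bore 20.4 mm across; its two keyways, 8 mm wide, reach 15.5 mm from the axis over the full height and lie in the hub's +x and +y directions.
- hub_wide: like hub_quarter, but with keyways 135 degrees apart (at +x, by the white dot, and 135 degrees counter-clockwise of it): does not go over the keys. Leave it.
- hub_opposed: like hub_quarter, but with keyways opposite each other (+x, by the white dot, and -x): does not go over the keys. Leave it.
- gauge: gauge stand fixed to the bench: base plate 130 x 110 x 10 mm, grey block and inclined bearing head, about 150 mm high in all. Origin on its underside, below the shaft's shoulder; the shaft leans towards this frame's -x.
- head: fixed bearing head of the stand. Origin: on the shaft's axis at the top of its shoulder (38 mm across), where a seated hub's underside rests, 105 mm above the bench. z: along the shaft to its free tip, 30 degrees from vertical. x: straight up the slope. Below it a fixed aluminium disc 84 mm across, top at z = -10 mm; two steel pins on it, 37 mm from the axis, end at z = +1 mm.
- shaft_tip (a point): free tip of the steel test shaft, on the axis, 51 mm from head's origin. Shaft 18 mm thick; its last 8 mm taper to 8 mm. It turns about head z with a friction of about 0.13 N m and stays where left. Its angle is not measured: at the start the first key, over the yellow lug, stands 0.6 to 1.2 rad clockwise (seen from the tip) of head +x.
- key_tops (a point): point on the axis level with the upper ends of the two brass keys, 30 mm from head's origin; a hub turned wrongly stops here. Keys 5 mm wide, outer faces 14 mm from the axis, from the shoulder up to here, last 1.5 mm narrowed. The second key stands a quarter turn counter-clockwise of the first. Hub +x belongs on the first key, hub +y on the second; play about 0.13 rad either way.
- stop_mark (a point): white tick on the disc, 36.5 mm from the axis in head's +x direction. The shaft turns counter-clockwise until its first key and yellow lug point here, against the stop; clockwise it turns to 1.4 rad from here.
- mug: white dotted mug, 82 x 114 x 91 mm, origin under its middle; bystander
- tape_roll: roll of masking tape lying flat, 93 mm across, 24 mm high, origin under its centre; bystander
- bench_brush: small wooden bench brush, 29 x 82 x 24 mm, origin under its middle; bystander
There are look-alikes about, which are no part of the job. Leave any pink look-alike of the hub_quarter alone.

How it is judged:
By the outcome, as a careful person would: the job done as asked, in the order asked, and still so for the second after the job is handed in, with the robot touching nothing.
It also fails if it takes over 51 s, if anything falls off the work surface, if the arm or the gripper's body presses on something with over 40 N, if the wrist force passes 120 N, or if a joint passes its speed limit or range.

## Robot

A 6-joint arm with a two-finger parallel gripper is mounted at the origin on a cart in front of the work surface, level with it; the furniture and walls round the work are solid. World frame = base frame: x ahead of the robot, y to its left, z up, the work surface at z = 0. Lengths are in m, angles in rad, forces in N, time in s.
With the tool pointing down it reaches from about 0.35 to 0.975 m from the base axis. Payload 4.9 kg.
Tool frame: the origin (TCP) lies at the very end of the fingers, on their centre line; the grasp point (between the pads) lies 19 mm behind it; x points along the fingers, z is the direction in which the jaws open and shut, and the axes are right-handed (so a half turn about x gives the same grasp; the last joint's range is limited). The gripper opens to 85 mm and grips with 20 to 120 N. Pads are 22 mm wide; open, the fingers measure 114 mm over their backs; the gripper's body (76 mm by 85 mm) begins 54 mm behind the grasp point. The pads swing forward as they close: fully open they stand 13 mm farther back than shut.
Start: joints at [1.104, 0.053, 1.613, -0, 1.476, -0.119], TCP at [0.213, 0.588, 0.2] pointing down, gripper open.
Joint ranges: [-3.01, 3.01], [-1.01, 2.22], [0.06, 2.58], [-1.02, 4.17], [0.09, 2.62], [-3.14, 3.14]. Speed limits (rad/s): [2.57, 2.57, 3.14, 3.14, 3.14, 3.14].

## Interface

Orientations are given as a unit quaternion [w, x, y, z].
In Python, from plant import manip, vision, job gives the robot as it stands.
- The arm moves only by the tool servo_tool, never from a script. Its arguments are lists of equal length, an entry for each row: "twist": the turn, a rotation vector about the world's x, y, z in rad, a list of three; "xyz": the shift along the world's x, y, z in cm, a list of three; "fingers": the opening, from 0 (shut) to 1 (fully open). In form: {"twist": [[wx, wy, wz], ...], "xyz": [[x, y, z], ...], "fingers": [fingers, ...]}. A call has 1 to 8 rows; each row shifts and turns the commanded pose from where the row before left it; what a row does not reach is not made up. A row lasts 1/8 s, in which the tool goes at most 62.5 mm and 10.7 degrees, less where a joint would pass 70% of its speed; a pose out of reach is approached as far as the arm can. A call with a gripper value outside its range is refused whole. The fingers move at their own pace and stop on an object; the grip force is fixed at half the most. Time passes only in rows, so rows that do not move let the fingers close. It gives the time, the measured TCP pose, the force and the opening at its end, in the units of the state.
- manip.state(): the state, without advancing time (a new reading comes with each control period).
- vision.grab_frame(name): name is "scene" or "top" or "wrist"; returns the picture (480x640x3 uint8, red, green, blue); there is no depth.
- vision.get_calibration(name): a dict with "camera_matrix" (3x3 intrinsics, pixels), "origin" and "orientation" of the camera in the world; the wrist camera has in their place "mount" (4x4, takes a point from camera to tool coordinates, whose origin is the TCP and whose axes are the tool frame's). Camera axes: x right, y up, looking along -z (the intrinsics and any distortion apply to the point x, -y, -z); pixel columns grow to the right and rows downward; lengths in m; the calibration is good to about 2 mm. A picture is of the moment at which its call begins: read the wrist's pose just before it. get_calibration takes no time and is no camera call.
- job.job_done(): hands the job in, once; it reports no verdict.
Trained networks look in the newest picture that a camera, given by its name, has taken for a name from the list of things; names that differ only in an ending like _2 or _b are one class to them, and where a whole thing is asked for, a point or a joint stands for the part that bears it (a point fixed in the world has none). Each returns a list of dicts, best first, with "score" (0 to 1); they miss things now and then, are a little off and sometimes report something else, mostly with a low value. They report only what shows in the picture. A call takes as long as a camera call. They do not tell look-alikes from the thing itself.
- vision.spot_in(camera, label): "extent" ([centre column, centre row, width, height] in pixels, round what is visible of it).
The state is a dict: "time": time; "joint_pos": joint angles; "joint_vel": joint speeds; "joint_efforts": joint torques, N m; "tool_pos": TCP position; "tool_rot": TCP orientation; "contact_force": force on the tool from outside, world axes, zero at the start; "ft_torque": the same for the moment, N m; "gripper_width": opening from 0.0 (shut) to 1.0 (fully open).
Only numpy, scipy, OpenCV 4.12 (cv2) and the standard library are available. Lean on these libraries where they do the work, as an engineer would, in place of code of your own. Each camera call takes 0.05 s, during which the arm holds its last target.

## Working session

There is one attempt and no reset: what is moved stays moved. The work goes in short steps, Python scripts to look and compute and a tool call to move; the robot and the scene stay as the last step left them, time stands still between calls to the robot, and variables do not carry over. Pictures are saved under pics/ and viewed, and the job is handed in when it is done.

Besides the shell and the picture viewer there is one more tool, called after "Emit:" as name(argument=value, ...) on one line, values as JSON. servo_tool: Moves the arm, as the interface text tells. Its arguments: {"type":"object","properties":{"twist":{"type":"array","items":{"type":"array","items":{"type":"number"}}},"xyz":{"type":"array","items":{"type":"array","items":{"type":"number"}}},"fingers":{"type":"array","items":{"type":"number"}}},"required":["twist","xyz","fingers"]}

```bash
mkdir -p pics; ls; python3 - <<'E'
from plant import manip, vision, job
import cv2
s=manip.state()
print({k:s[k] for k in s})
for n in ["scene","top","wrist"]:
    f=vision.grab_frame(n); cv2.imwrite(f"pics/{n}0.png",f[:,:,::-1])
    c=vision.get_calibration(n); print(n,c)
    for l in ["hub_quarter","gauge","head"]:
        print(l,[(round(d["score"],2),[round(v) for v in d["extent"]]) for d in vision.spot_in(n,l)][:5])
E
```

```text
pics
{'time': 0.0, 'joint_pos': array([ 1.10399633e+00,  5.33410573e-02,  1.61426512e+00, -1.36324433e-06,
        1.47599074e+00, -1.19006878e-01]), 'joint_vel': array([ 0.0012271 ,  0.00125383, -0.00133497, -0.00197572, -0.0007983 ,
        0.00114154]), 'joint_efforts': array([-2.03845440e-03, -3.93674648e+01, -3.70172167e+01, -1.96420269e-04,
        7.01101148e-03, -1.03190101e-05]), 'tool_pos': array([0.21271502, 0.58697483, 0.19859012]), 'tool_rot': array([ 0.57834526, -0.40628361,  0.57959361,  0.40561266]), 'contact_force': array([0.44456445, 0.34759138, 0.31368867]), 'ft_torque': array([ 0.00561795, -0.01996524,  0.05242916]), 'gripper_width': 1.0023572257929627}
scene {'camera_matrix': array([[485.14477498,   0.        , 317.24288872],
       [  0.        , 485.14477498, 242.71360166],
       [  0.        ,   0.        ,   1.        ]]), 'origin': array([1.09289072, 1.15849127, 0.72346773]), 'orientation': array([0.16663993, 0.11370224, 0.52791739, 0.82498859])}
hub_quarter [(0.73, [402, 278, 24, 18]), (0.63, [306, 278, 16, 17]), (0.52, [328, 243, 20, 13])]
gauge [(0.56, [
[... 391 characters left out ...]
235, 24, 22]), (0.7, [398, 308, 29, 29]), (0.58, [256, 334, 26, 24])]
gauge [(0.79, [259, 218, 56, 61])]
head [(0.59, [251, 211, 34, 33])]
wrist {'camera_matrix': array([[384.26475795,   0.        , 324.05804498],
       [  0.        , 384.26475795, 241.15286836],
       [  0.        ,   0.        ,   1.        ]]), 'mount': array([[-1.20134422e-04,  2.84613093e-01, -9.58642463e-01,
        -1.74409611e-01],
       [ 5.12909464e-04,  9.58642362e-01,  2.84612999e-01,
         7.27635073e-02],
       [ 9.99999861e-01, -4.57504974e-04, -2.61146695e-04,
         3.95375896e-04],
       [ 0.00000000e+00,  0.00000000e+00,  0.00000000e+00,
         1.00000000e+00]])}
hub_quarter []
gauge []
head []
```

View pics/scene0.png

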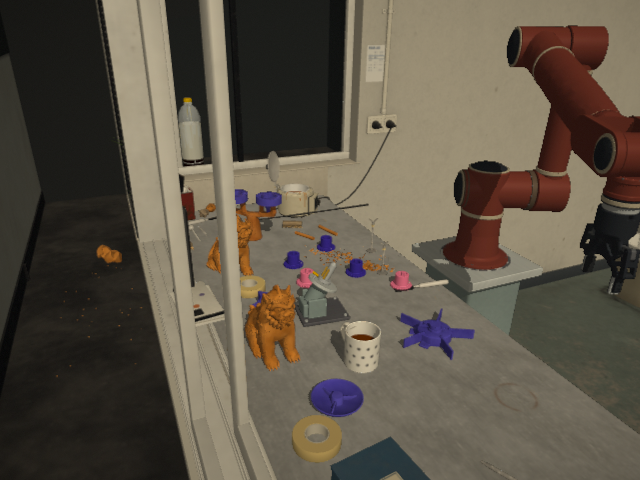

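View pics/top0.png

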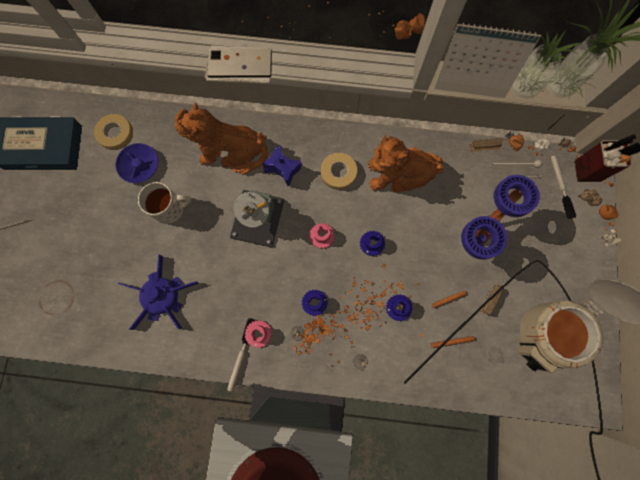

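```bash
python3 - <<'E'
import cv2
a=cv2.imread('pics/scene0.png');b=cv2.imread('pics/top0.png')
cv2.imwrite('pics/sz.png',cv2.resize(a[220:345,265:430],None,fx=4.8,fy=4.8,interpolation=cv2.INTER_CUBIC))
cv2.imwrite('pics/tz.png',cv2.resize(b[170:360,220:420],None,fx=3.1,fy=3.1,interpolation=cv2.INTER_CUBIC))
E
```

```text
(no output)
```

View pics/sz.png

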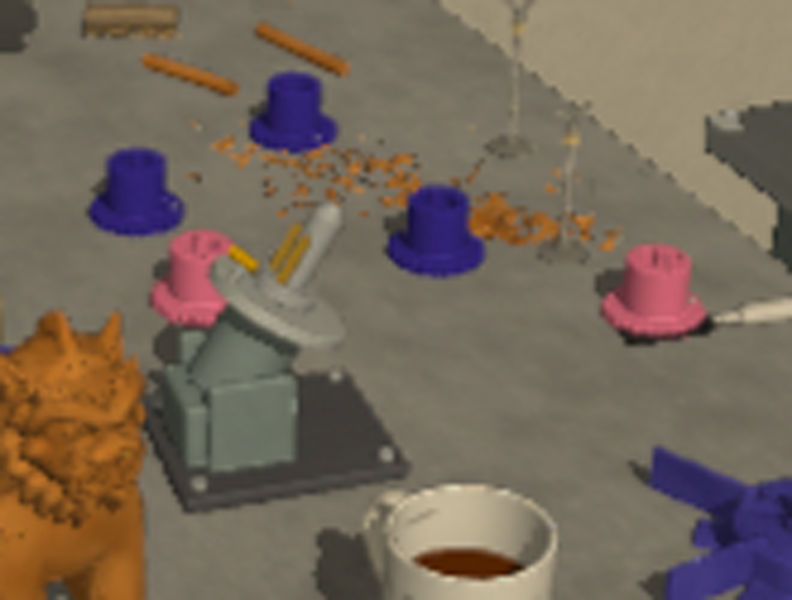

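View pics/tz.png

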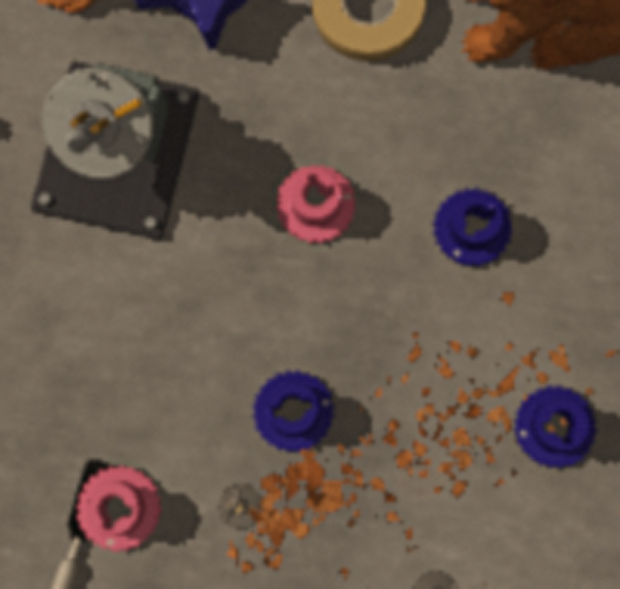

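```bash
cat > h.py <<'E'
import numpy as np, cv2
from scipy.spatial.transform import Rotation as R
from plant import manip, vision, job
def q2R(q): return R.from_quat([q[1],q[2],q[3],q[0]]).as_matrix()
def cam(name,s=None):
    c=vision.get_calibration(name);K=c['camera_matrix']
    if name=='wrist':
        s=s or manip.state()
        T=np.eye(4);T[:3,:3]=q2R(s['tool_rot']);T[:3,3]=s['tool_pos'];M=T@c['mount'];return K,M[:3,:3],M[:3,3]
    return K,q2R(c['orientation']),np.array(c['origin'])
def ray(C,px):
    K,Rm,o=C; d=np.array([(px[0]-K[0,2])/K[0,0],-(px[1]-K[1,2])/K[1,1],-1]);d=Rm@d;return o,d/np.linalg.norm(d)
def atz(C,px,z):
    o,d=ray(C,px);return o+d*(z-o[2])/d[2]
def proj(C,P):
    K,Rm,o=C;P=np.atleast_2d(P);p=(P-o)@Rm;return np.c_[K[0,0]*p[:,0]/-p[:,2]+K[0,2],-K[1,1]*p[:,1]/-p[:,2]+K[1,2]]
E
python3 - <<'E'
from h import *
T=cam('top');S=cam('scene')
for n,p in dict(A=(372,243),B=(315,302),C=(399,307)).items(): print(n,atz(T,p,0.02).round(3))
for n,p in dict(A=(293,260),B=(356,268),C=(326,243)).items(): print(n,atz(S,p,0.015).round(3))
print('gauge',atz(T,(256,218),0.01).round(3))
b=cv2.imread('pics/top0.png')
cv2.imwrite('pics/tz2.png',cv2.resize(b[185:250,220:290],None,fx=8,fy=8,interpolation=cv2.INTER_CUBIC))
E
```

```text
A [ 0.598 -0.162  0.02 ]
B [ 0.438 -0.039  0.02 ]
C [ 0.45 -0.24  0.02]
A [ 0.601 -0.163  0.015]
B [ 0.437 -0.037  0.015]
C [ 0.447 -0.244  0.015]
gauge [0.63  0.133 0.01 ]
```

View pics/tz2.png

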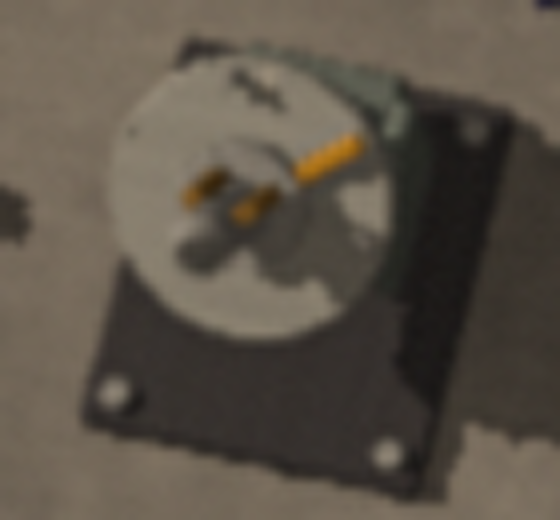

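```bash
python3 - <<'E'
from h import *
s=manip.state();print(q2R(s['tool_rot']).round(3))
print(cam('wrist')[1].round(2),cam('wrist')[2].round(3))
E
```

```text
[[-0.    -0.94   0.341]
 [ 0.     0.341  0.94 ]
 [-1.     0.     0.   ]]
[[ 0.34 -0.9  -0.27]
 [ 0.94  0.33  0.1 ]
 [ 0.   -0.28  0.96]] [0.145 0.613 0.374]
```

Emit:
servo_tool(twist=[[0,0,0.03],[0,0,0.03],[0,0,0.03],[0,0,0.03],[0,0,0.03],[0,0,0.03],[0,0,0.03],[0,0,0.03]], xyz=[[2,-4.5,2],[2,-5,2],[2,-5,2],[2,-5,2],[2,-5,1],[2,-5,1],[2,-5,0],[2,-5,0]], fingers=[1,1,1,1,1,1,1,1])

```text
time: 1.6
tool_pos: [0.3734, 0.191, 0.3003]
tool_rot: [0.526, -0.473, 0.525, 0.472]
contact_force: [0.2, 0.1, 0.3]
gripper_width: 0.999
```

Emit:
servo_tool(twist=[[0,0,0.03],[0,0,0.03],[0,0,0.03],[0,0,0.02],[0,0,0]], xyz=[[2,-5,0],[2,-5,0],[2,-5,0],[2,-4,0],[0,0,0]], fingers=[1,1,1,1,1])

```text
time: 2.22
tool_pos: [0.4534, 0.0004, 0.2995]
tool_rot: [0.5, -0.499, 0.501, 0.5]
contact_force: [0.0, 0.6, -0.6]
gripper_width: 0.998
```

```bash
python3 - <<'E'
from h import *
s=manip.state();print(s['time'],s['tool_pos'].round(4),s['joint_pos'].round(3))
f=vision.grab_frame('wrist');cv2.imwrite('pics/w1.png',f[:,:,::-1])
print(proj(cam('wrist',s),[[.598,-.162,.02],[.438,-.039,.02],[.45,-.24,.02],[.63,.133,.1]]).round())
E
```

```text
2.225 [4.534e-01 4.000e-04 2.995e-01] [-0.163 -0.409  1.854 -0.     1.697 -1.732]
[[198. 303.]
 [290. 178.]
 [121. 189.]
 [443. 360.]]
```

View pics/w1.png

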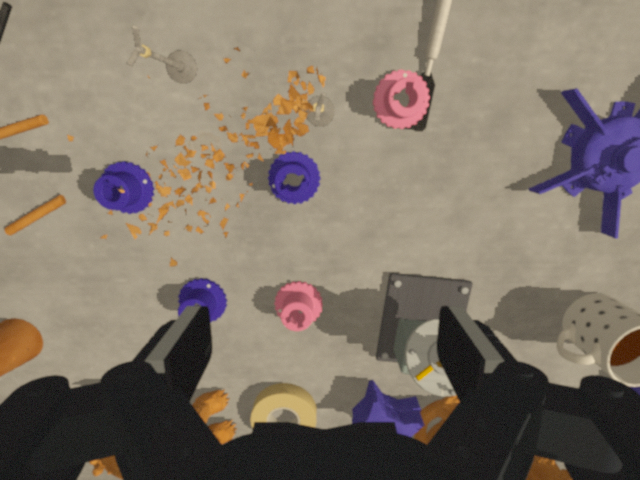

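```bash
python3 - <<'E'
import cv2,numpy as np
a=cv2.imread('pics/w1.png')
t=[cv2.resize(cv2.convertScaleAbs(a[y-35:y+35,x-35:x+35],alpha=1.7),(266,266),interpolation=cv2.INTER_CUBIC) for x,y in((202,300),(294,178),(124,187))]
cv2.imwrite('pics/w1z.png',np.hstack(t))
E
```

```text
(no output)
```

View pics/w1z.png

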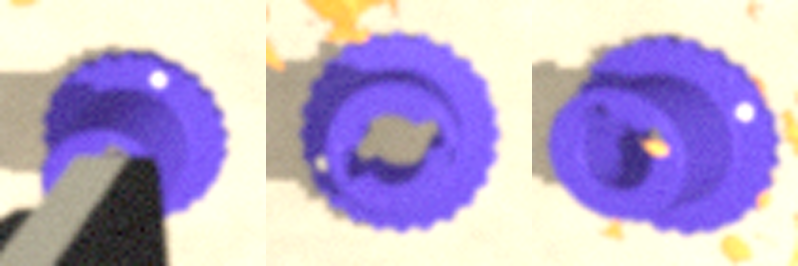

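Emit:
servo_tool(twist=[[0,0,0],[0,0,0],[0,0,0],[0,0,0]], xyz=[[-2,1,0],[-4,2,0],[-4,2,0],[0,0,0]], fingers=[1,1,1,1])

```text
time: 2.78
tool_pos: [0.3515, 0.0544, 0.3007]
tool_rot: [-0.499, 0.502, -0.497, -0.501]
contact_force: [0.7, -0.6, -0.8]
gripper_width: 0.999
```

```bash
python3 - <<'E'
from h import *
s=manip.state();print(s['time'],s['tool_pos'].round(4),s['joint_pos'].round(3))
np.save('s2.npy',s,allow_pickle=True)
f=vision.grab_frame('wrist');cv2.imwrite('pics/w2.png',f[:,:,::-1])
E
```

```text
2.775 [0.3515 0.0544 0.3007] [-0.057 -0.683  2.029  0.     1.793 -1.634]
```

View pics/w2.png

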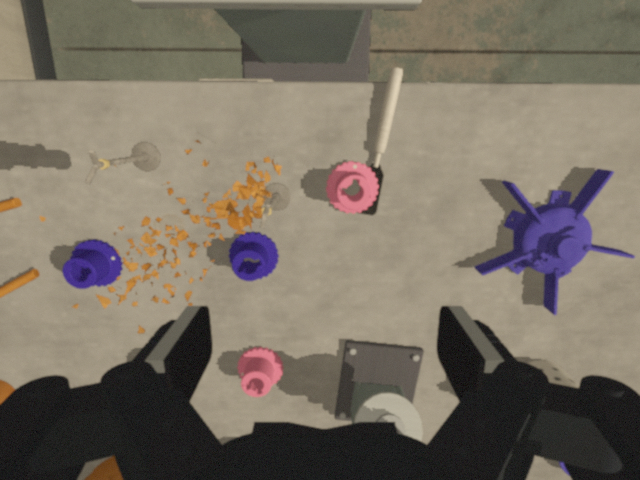

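Emit:
servo_tool(twist=[[0,0,0],[0,0,0],[0,0,0],[0,0,0],[0,0,0],[0,0,0]], xyz=[[4,-3,0],[4,-4,0],[4,-4,0],[4,-5,0],[4,-5,0],[0,0,0]], fingers=[1,1,1,1,1,1])

```text
time: 3.58
tool_pos: [0.5526, -0.1579, 0.2962]
tool_rot: [0.499, -0.498, 0.501, 0.502]
contact_force: [-0.7, 0.9, 0.1]
gripper_width: 0.998
```

```bash
python3 - <<'E'
from h import *
s=manip.state();print(s['time'],s['tool_pos'].round(4),s['joint_pos'].round(3))
np.save('s3.npy',s,allow_pickle=True)
f=vision.grab_frame('wrist');cv2.imwrite('pics/w3.png',f[:,:,::-1])
p=proj(cam('wrist',s),[[.598,-.162,.02],[.45,-.24,.02]]).round().astype(int);print(p)
a=cv2.imread('pics/w3.png')
t=[cv2.resize(cv2.convertScaleAbs(a[y-40:y+40,x-40:x+40],alpha=1.7),(400,400),interpolation=cv2.INTER_CUBIC) for x,y in p]
cv2.imwrite('pics/w3z.png',np.hstack(t))
E
```

```text
3.575 [ 0.5526 -0.1579  0.2962] [-0.408 -0.102  1.606 -0.     1.643 -1.977]
[[320 230]
 [249 100]]
```

View pics/w3z.png

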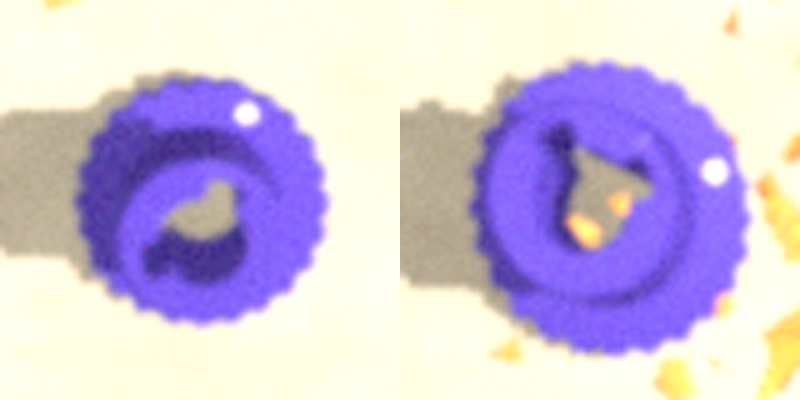

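View pics/w3.png

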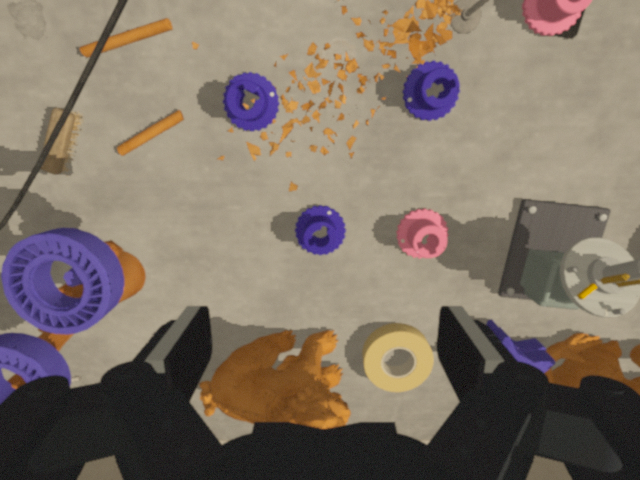

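```bash
python3 - <<'E'
from h import *
s=np.load('s3.npy',allow_pickle=True).item();C=cam('wrist',s)
d=atz(C,(272,94.4),.008);c=atz(C,(251.3,101.4),.006);m=atz(C,(246.7,100.5),.042);print(d,c,m,np.linalg.norm(d-c),np.arctan2(*(d-c)[[1,0]]))
# segmentation
a=cv2.imread('pics/w3.png')[60:140,205:295].astype(int)
m=((a[:,:,0]>a[:,:,1]*1.6)&(a[:,:,0]>a[:,:,2]*1.4)).astype(np.uint8)
x,y,w,h=cv2.boundingRect(m);print(x+205,y+60,w,h,m.sum())
# gauge bolts
for p in [(533,210),(601,215),(508,293)]: print(atz(C,p,.012).round(4))
E
```

```text
[ 0.44313695 -0.21550902  0.008     ] [ 0.45043703 -0.23962282  0.006     ] [ 0.45190761 -0.23805178  0.042     ] 0.025273833390918817 1.8647600852937973
223 73 56 58 2179
[0.5754 0.0973 0.012 ]
[0.5817 0.1814 0.012 ]
[0.6848 0.0815 0.012 ]
```

Emit:
servo_tool(twist=[[0,0,0],[0,0,0],[0,0,0],[0,0,0],[0,0,0],[0,0,0]], xyz=[[1,4,1],[1,5,1],[0,6,0],[0,6,0],[0,4,0],[0,0,0]], fingers=[1,1,1,1,1,1])

```text
time: 4.38
tool_pos: [0.5701, 0.0984, 0.3204]
tool_rot: [-0.498, 0.502, -0.498, -0.502]
contact_force: [-0.5, -0.4, -0.0]
gripper_width: 1.0
```

```bash
python3 - <<'E'
from h import *
s=manip.state();print(s['time'],s['tool_pos'].round(4),s['joint_pos'].round(3))
np.save('s4.npy',s,allow_pickle=True)
f=vision.grab_frame('wrist');cv2.imwrite('pics/w4.png',f[:,:,::-1])
print(proj(cam('wrist',s),[[.63,.133,.1]]))
E
```

```text
4.375 [0.5701 0.0984 0.3204] [ 0.042 -0.101  1.566  0.     1.676 -1.537]
[[354.89054101 254.75817269]]
```

View pics/w4.png

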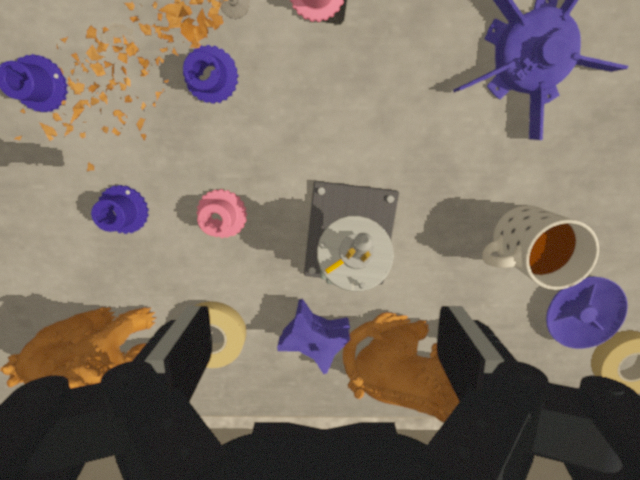

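```bash
python3 - <<'E'
import cv2
a=cv2.imread('pics/w4.png')
cv2.imwrite('pics/w4z.png',cv2.resize(cv2.convertScaleAbs(a[175:295,295:405],alpha=1.3),None,fx=5,fy=5,interpolation=cv2.INTER_CUBIC))
a=cv2.imread('pics/scene0.png')
cv2.imwrite('pics/sz2.png',cv2.resize(cv2.convertScaleAbs(a[255:330,290:355],alpha=1.3),None,fx=8,fy=8,interpolation=cv2.INTER_CUBIC))
E
```

```text
(no output)
```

View pics/w4z.png

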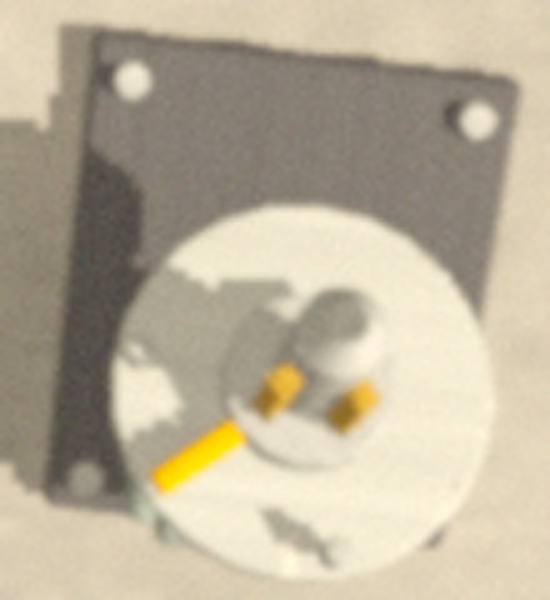

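View pics/sz2.png

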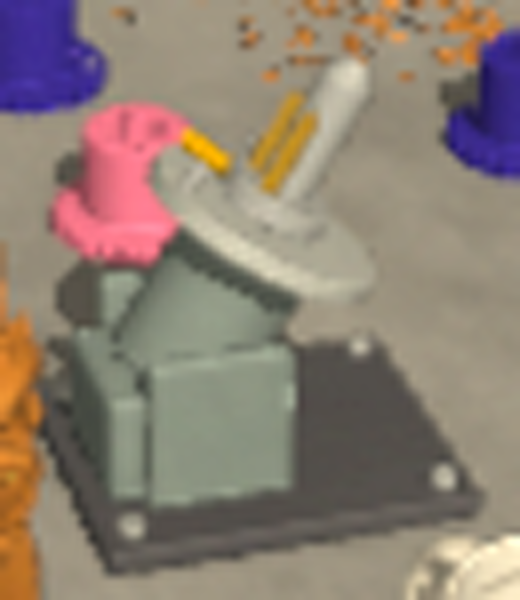

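```bash
cat > fit.py <<'E'
from h import *
from scipy.optimize import least_squares
def Rh(yaw):
    g=np.array([[np.cos(yaw),-np.sin(yaw),0],[np.sin(yaw),np.cos(yaw),0],[0,0,1.]])
    c,s=np.cos(np.pi/6),np.sin(np.pi/6)
    return g,g@np.array([[c,0,-s],[0,1,0],[s,0,c]])  # cols: x up slope, y, z leaning -x
t=np.linspace(0,2*np.pi,181)
def disc(p,r=.042,z=-.010):
    g,H=Rh(p[2]);return np.array([p[0],p[1],.105])+(H@np.array([r*np.cos(t),r*np.sin(t),0*t+z])).T
if __name__=='__main__':
    s=np.load('s4.npy',allow_pickle=True).item();W=cam('wrist',s);S=cam('scene')
    u=lambda x,y:np.array([(x+.5)/5-.5+295,(y+.5)/5-.5+175])
    v=lambda x,y:np.array([(x+.5)/8-.5+290,(y+.5)/8-.5+255])
    def res(p,full=False):
        g,H=Rh(p[2]);o=np.array([p[0],p[1],.105])
        d=proj(W,disc(p));l0=u(112,205);l1=u(493,578)
        r=[*(d.min(0)-l0),*(d.max(0)-l1)]
        hx,hy=.065,.055
        cn=[[-hx,hy*-1],[-hx,hy],[hx,-hy]]
        P=np.array([[p[0],p[1],0]+g@np.array([p[3]+a,b,.01]) for a,b in cn])
        r+=[*(proj(W,P)-np.array([u(97,33),u(519,82),u(47,495)])).ravel()]
        tip=o+H[:,2]*.051
        rt=proj(W,tip)[0]-u(352,305)
        ds=proj(S,disc(p));rs=[ds[:,0].min()-v(150,0)[0],ds[:,0].max()-v(377,0)[0]]
        ts=proj(S,tip)[0]-v(350,68)
        if full: print(np.round(r,2),rt,rs,ts); print('tip px',(proj(W,tip)[0]-[294.5,174.5])*5)
        return np.array(r+list(rt*.5))
    f=least_squares(res,[.64,.13,0,0.]);print(f.x);res(f.x,True)
    g,H=Rh(f.x[2]);o=np.array([*f.x[:2],.105])
    for nm,px in dict(lugout=(160,478),lugin=(240,432)).items():
        a,d=ray(W,u(*px)); n=H[:,2]
        for z in (-.008,-.004,):
            q=a+d*((o+z*n-a)@n)/(d@n); l=H.T@(q-o);print(nm,z,l.round(4),np.arctan2(l[1],l[0]))
    print(H.round(3)); np.save('gauge.npy',f.x)
    for px in ((283,383),(355,405)):
        a,d=ray(W,u(*px)); n=H[:,2]
        q=a+d*((o+.015*n-a)@n)/(d@n); l=H.T@(q-o);print('key mid',l.round(4),np.arctan2(l[1],l[0]))
E
python3 fit.py
```

```text
[ 0.62265813  0.13436224 -0.11052921  0.00971723]
[-0.04 -0.85  0.31  0.04 -0.49 -1.19  1.43 -0.65 -1.15  2.21] [-0.5007683   2.86179644] [np.float64(0.8400026320476286), np.float64(0.12435336682648312)] [ 1.16052952 -1.28443077]
tip px [349.99615852 319.80898221]
lugout -0.008 [ 0.0242 -0.0294 -0.008 ] -0.881423511850404
lugout -0.004 [ 0.0249 -0.0296 -0.004 ] -0.8716664474857997
lugin -0.008 [ 0.0123 -0.0132 -0.008 ] -0.8204962833899097
lugin -0.004 [ 0.0131 -0.0136 -0.004 ] -0.8035953294204239
[[ 0.861  0.11  -0.497]
 [-0.096  0.994  0.055]
 [ 0.5    0.     0.866]]
key mid [ 0.0056 -0.0074  0.015 ] -0.9244355572887357
key mid [0.0085 0.0077 0.015 ] 0.7374905564240805
```

Emit:
servo_tool(twist=[[0,0,0],[0,0,0],[0,0,0],[0,0,0],[0,0,0],[0,0,0],[0,0,0],[0,0,0]], xyz=[[-1.7,-4.0,-1],[-1.7,-5.0,-2],[-1.7,-5.0,-2],[-1.7,-5.0,-3],[-1.7,-5.0,-3],[-1.7,-5.0,-4],[-1.7,-4.7,-5],[0,0,0]], fingers=[1,1,1,1,1,1,1,1])

```text
time: 5.42
tool_pos: [0.4509, -0.2349, 0.1236]
tool_rot: [0.5, -0.496, 0.501, 0.502]
contact_force: [0.7, 1.2, 0.9]
gripper_width: 0.998
```

```bash
python3 - <<'E'
from h import *
s=manip.state();print(s['time'],s['tool_pos'].round(4),s['joint_pos'].round(3))
np.save('s5.npy',s,allow_pickle=True)
f=vision.grab_frame('wrist');cv2.imwrite('pics/w5.png',f[:,:,::-1])
C=cam('wrist',s)
print(proj(C,[[.451,-.239,.008],[.451,-.239,.042]]))
a=f[:,:,::-1].astype(int)
m=((a[:,:,0]>a[:,:,1]*1.6)&(a[:,:,0]>a[:,:,2]*1.4)).astype(np.uint8)
n,l,st,c=cv2.connectedComponentsWithStats(m)
for i in range(1,n):
    if st[i,4]>300: print(st[i],c[i])
E
```

```text
5.425 [ 0.4509 -0.2349  0.1236] [-6.260e-01 -1.650e-01  1.951e+00 -1.000e-03  1.363e+00 -2.194e+00]
[[317.4142957  225.65227794]
 [316.79218801 237.40352501]]
[ 536  169  104   80 6323] [587.06911276 210.59955717]
[ 276  184   80   80 4455] [315.20157127 223.54657688]
[ 370  356   71   84 4280] [407.18364486 395.28037383]
```

View pics/w5.png

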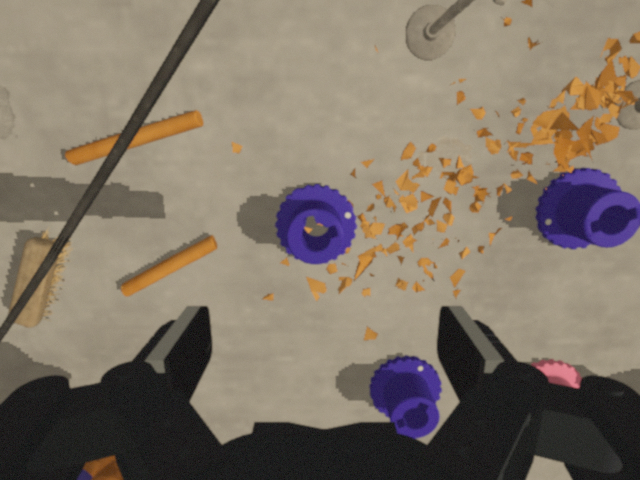

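```bash
python3 - <<'E'
from h import *
s=np.load('s5.npy',allow_pickle=True).item();C=cam('wrist',s)
c=atz(C,(315.7,223.5),.006);d=atz(C,(348,215),.008)
print(c,d,np.linalg.norm((d-c)[:2]),np.arctan2(d[1]-c[1],d[0]-c[0]))
a=cv2.imread('pics/w5.png')
cv2.imwrite('pics/w5z.png',cv2.resize(cv2.convertScaleAbs(a[175:275,265:365],alpha=1.8),None,fx=6,fy=6,interpolation=cv2.INTER_CUBIC))
E
```

```text
[ 0.44975565 -0.24035617  0.006     ] [ 0.44262967 -0.21532427  0.008     ] 0.026026437766628805 1.8481357708205854
```

View pics/w5z.png

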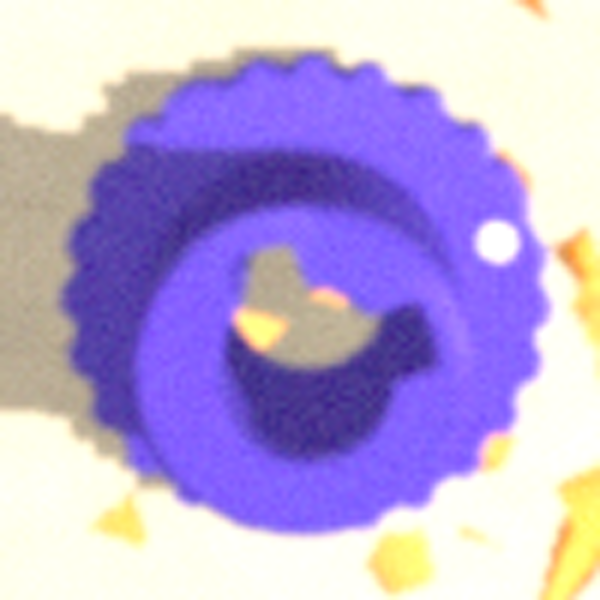

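Emit:
servo_tool(twist=[[0,0,0],[0,0,0],[0,0,0],[0,0,0],[0,0,0]], xyz=[[-0.1,-0.5,-2],[0,0,-3.5],[0,0,-3.5],[0,0,-2],[0,0,0]], fingers=[1,1,1,1,1])

```text
time: 6.1
tool_pos: [0.4542, -0.238, 0.018]
tool_rot: [0.499, -0.501, 0.499, 0.501]
contact_force: [0.2, 0.7, -0.7]
gripper_width: 1.0
```

Emit:
servo_tool(twist=[[0,0,0],[0,0,0]], xyz=[[0,0,-0.5],[0,0,0]], fingers=[1,1])

```text
time: 6.35
tool_pos: [0.455, -0.2392, 0.0142]
tool_rot: [-0.499, 0.501, -0.499, -0.5]
contact_force: [-0.4, 0.1, -0.1]
gripper_width: 0.999
```

```bash
python3 - <<'E'
from h import *
s=manip.state();print(s['time'],s['tool_pos'].round(4))
f=vision.grab_frame('wrist');cv2.imwrite('pics/w6.png',f[:,:,::-1])
C=cam('wrist',s);np.save('s6.npy',s,allow_pickle=True)
print(proj(C,[[.45,-.240,.008],[.45,-.24,.042]]))
s=manip.state();print(s['time'],s['tool_pos'].round(4))
E
```

```text
6.35 [ 0.455  -0.2392  0.0142]
[[321.31727127 267.85147596]
 [320.63624351 296.71198106]]
6.4 [ 0.4549 -0.2392  0.0141]
```

View pics/w6.png

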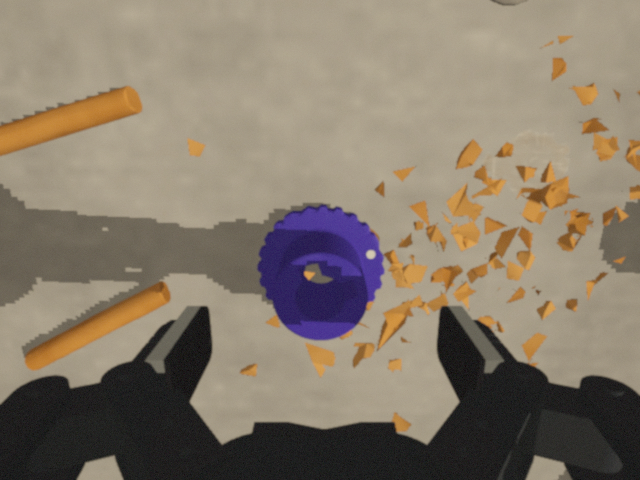

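Emit:
servo_tool(twist=[[0,0,0],[0,0,0]], xyz=[[-0.55,-0.1,-0.2],[0,0,0]], fingers=[1,1])

```text
time: 6.65
tool_pos: [0.4481, -0.2398, 0.0108]
tool_rot: [0.5, -0.5, 0.5, 0.501]
contact_force: [-0.3, 0.2, -1.2]
gripper_width: 1.001
```

```bash
python3 - <<'E'
from h import *
s=manip.state();print(s['time'],s['tool_pos'].round(4))
f=vision.grab_frame('wrist');cv2.imwrite('pics/w7.png',f[:,:,::-1])
C=cam('wrist',s)
for x in (.446,.448,.450,.452): print(x,proj(C,[[x,-.240,.008],[x,-.24,.042]]).round(1).tolist())
t=np.linspace(0,6.28,100)
for x in (.448,.450):
  p=proj(C,np.c_[x+.032*np.cos(t),-.24+.032*np.sin(t),0*t+.008]);print(p.min(0),p.max(0))
  p=proj(C,np.c_[x+.02*np.cos(t),-.24+.02*np.sin(t),0*t+.042]);print(p.min(0),p.max(0))
a=f[:,:,::-1]
cv2.imwrite('pics/w7z.png',cv2.resize(cv2.convertScaleAbs(a[190:350,240:400],alpha=1.9),None,fx=3.7,fy=3.7,interpolation=cv2.INTER_CUBIC))
E
```

```text
6.65 [ 0.4481 -0.2398  0.0108]
0.446 [[322.5, 275.9], [322.1, 306.7]]
0.448 [[322.5, 279.7], [322.1, 311.1]]
0.45 [[322.5, 283.4], [322.1, 315.5]]
0.452 [[322.4, 287.1], [322.1, 319.9]]
[257.8697636  216.64233021] [387.03162142 336.95177707]
[273.43941737 265.37123256] [370.80006296 353.72447411]
[258.05778004 220.76694872] [386.83431266 340.35968639]
[273.61013143 270.10213736] [370.6212057  357.82162152]
```

View pics/w7z.png

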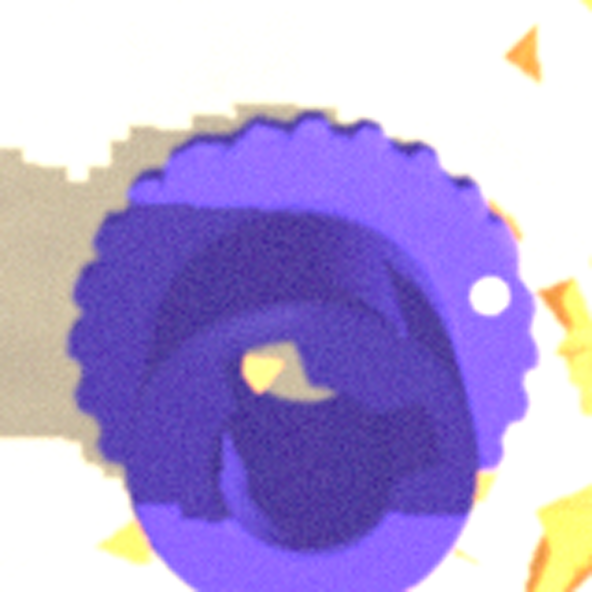

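Emit:
servo_tool(twist=[[0,0,0],[0,0,0],[0,0,0],[0,0,0],[0,0,0],[0,0,0],[0,0,0]], xyz=[[0.15,0,0],[0,0,0],[0,0,0],[0,0,0],[0,0,0],[0,0,0],[0,0,0]], fingers=[1,0,0,0,0,0,0])

```text
time: 7.58
tool_pos: [0.45, -0.2398, 0.0109]
tool_rot: [-0.499, 0.501, -0.499, -0.501]
contact_force: [-0.0, -0.5, -0.3]
gripper_width: -0.001
```

```bash
python3 - <<'E'
from h import *
s=manip.state();print(s['time'],s['tool_pos'].round(4),s['gripper_width'])
f=vision.grab_frame('wrist');cv2.imwrite('pics/w8.png',f[:,:,::-1])
f=vision.grab_frame('scene');cv2.imwrite('pics/s8.png',cv2.resize(f[200:320,230:430,::-1],None,fx=4,fy=4))
E
```

```text
7.575 [ 0.45   -0.2398  0.0109] -0.0011609874238789498
```

View pics/w8.png

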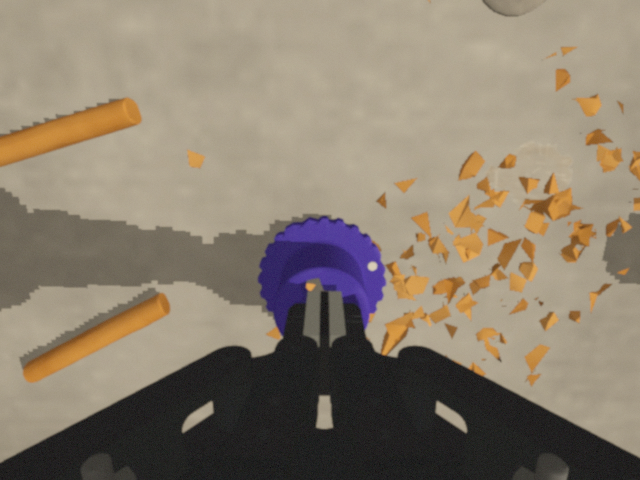

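View pics/s8.png

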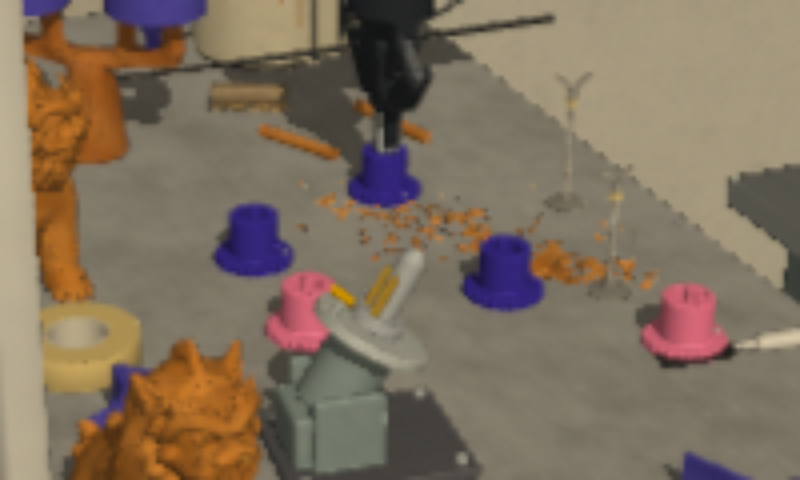

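```bash
python3 - <<'E'
from h import *
S=cam('scene');T=cam('top')
for z in (.011,.03,.042,.06): print(z,proj(S,[[.45,-.24,z]]),proj(T,[[.45,-.24,z]]))
f=vision.grab_frame('top');f2=vision.grab_frame('scene')
cv2.imwrite('pics/t9.png',cv2.resize(f[270:350,360:440,::-1],None,fx=7,fy=7,interpolation=cv2.INTER_CUBIC))
cv2.imwrite('pics/s9.png',cv2.resize(f2[215:260,305:350,::-1],None,fx=13,fy=13,interpolation=cv2.INTER_CUBIC))
a=cv2.imread('pics/w8.png')
cv2.imwrite('pics/w8z.png',cv2.resize(cv2.convertScaleAbs(a[200:400,220:430],alpha=2.2),None,fx=3,fy=3,interpolation=cv2.INTER_CUBIC))
E
```

```text
0.011 [[325.78151028 244.62981532]] [[398.35077038 307.09104961]]
0.03 [[325.88525356 239.67494603]] [[399.72731864 306.63092779]]
0.042 [[325.95127864 236.52153109]] [[400.62256181 306.33168589]]
0.06 [[326.05105531 231.75611031]] [[402.00473618 305.8696835 ]]
```

View pics/w8z.png

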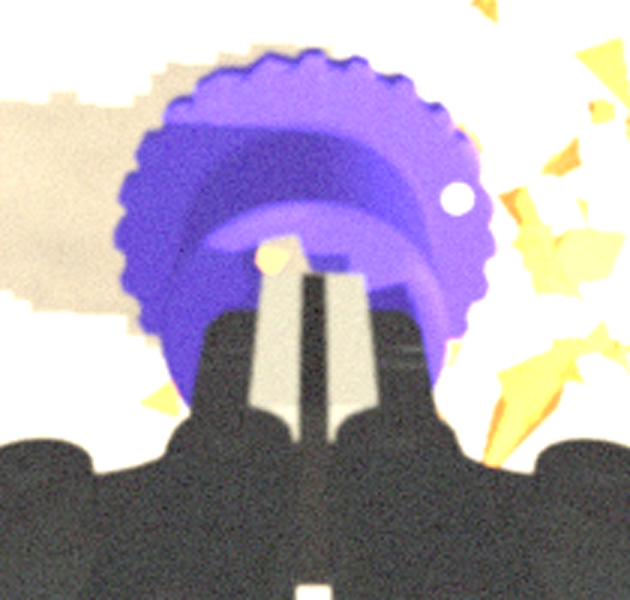

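View pics/s9.png

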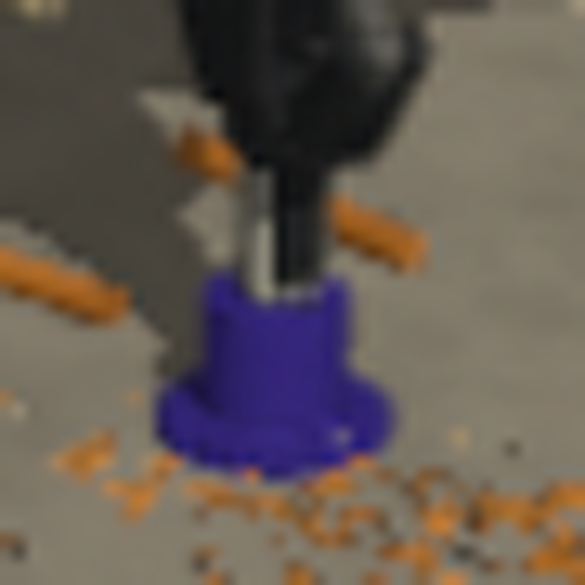

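View pics/t9.png

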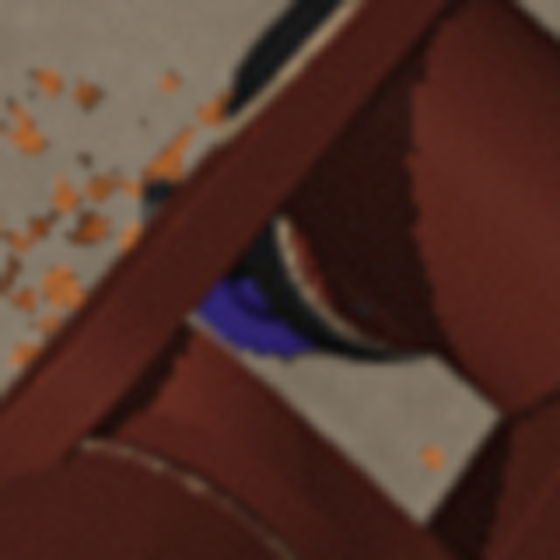

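Emit:
servo_tool(twist=[[0,0,0],[0,0,0],[0,0,0],[0,0,0],[0,0,0],[0,0,0]], xyz=[[0,0,1],[0,0,0],[0,0,0],[0,0,0],[0,0,0],[0,0,0]], fingers=[1,1,1,1,1,1])

```text
time: 8.52
tool_pos: [0.4499, -0.2397, 0.0207]
tool_rot: [0.499, -0.5, 0.499, 0.501]
contact_force: [-0.7, -0.4, 0.6]
gripper_width: 1.002
```

Emit:
servo_tool(twist=[[0,0,0],[0,0,0],[0,0,0],[0,0,0]], xyz=[[0,0,-1],[0,0,-1.2],[0,0,-1.2],[0,0,0]], fingers=[1,1,1,1])

```text
time: 9.02
tool_pos: [0.4487, -0.2388, -0.0151]
tool_rot: [0.499, -0.499, 0.5, 0.502]
contact_force: [0.3, -0.0, 0.8]
gripper_width: 0.998
```

```bash
python3 - <<'E'
from h import *
s=manip.state();print(s['time'],s['tool_pos'].round(4),s['gripper_width'],s['contact_force'])
f=vision.grab_frame('wrist');cv2.imwrite('pics/w10.png',f[:,:,::-1])
C=cam('wrist',s)
t=np.linspace(0,6.28,100)
for x in (.448,.450):
  p=proj(C,np.c_[x+.032*np.cos(t),-.24+.032*np.sin(t),0*t+.008]);print(p.min(0),p.max(0))
f2=vision.grab_frame('scene')
cv2.imwrite('pics/s10.png',cv2.resize(f2[205:260,295:360,::-1],None,fx=10,fy=10,interpolation=cv2.INTER_CUBIC))
E
```

```text
9.025 [ 0.4487 -0.2388 -0.0151] 0.9975762986276198 [ 0.28823015 -0.02598733  0.81745274]
[245.71440833 229.06006945] [394.48829844 365.4920249 ]
[245.96917729 233.79876297] [394.23594401 369.30344216]
```

View pics/w10.png

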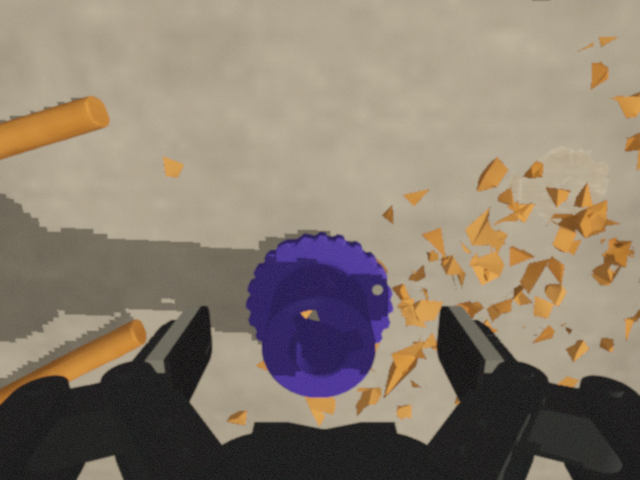

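View pics/s10.png

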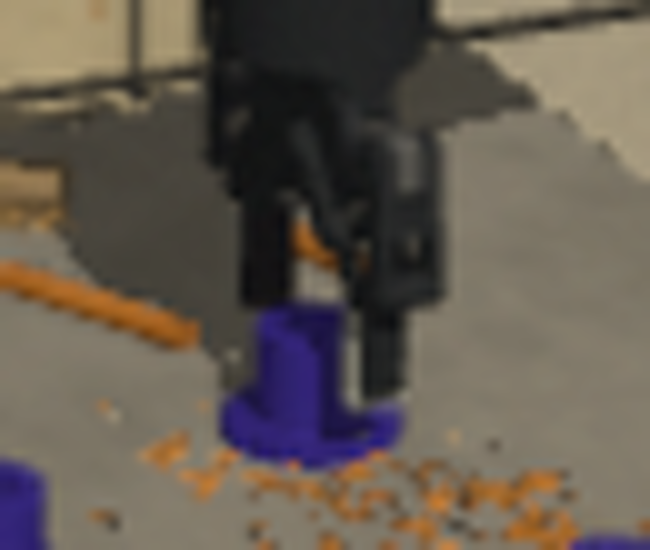

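```bash
python3 - <<'E'
from h import *
S=cam('scene')
for z in (.01,.02,.03,.04): print(z,proj(S,[[.449,-.24+.0425,z],[.449,-.24+.057,z],[.449,-.24-.0425,z],[.46,-.24+.0425,z]]).round(1).tolist())
E
```

```text
0.01 [[331.1, 249.7], [332.9, 251.4], [321.2, 240.2], [328.2, 250.2]]
0.02 [[331.2, 247.1], [333.0, 248.7], [321.2, 237.6], [328.3, 247.6]]
0.03 [[331.3, 244.4], [333.1, 246.1], [321.2, 235.1], [328.3, 244.9]]
0.04 [[331.3, 241.7], [333.1, 243.4], [321.3, 232.5], [328.4, 242.2]]
```

Emit:
servo_tool(twist=[[0,0,0],[0,0,0],[0,0,0],[0,0,0],[0,0,0],[0,0,0],[0,0,0],[0,0,0]], xyz=[[0.15,-0.1,-0.6],[0,0,-0.5],[0,0,0],[0,0,0],[0,0,0],[0,0,0],[0,0,0],[0,0,0]], fingers=[1,1,1,0,0,0,0,0])

```text
time: 10.12
tool_pos: [0.452, -0.2411, -0.0237]
tool_rot: [-0.499, 0.501, -0.499, -0.5]
contact_force: [-0.9, -0.0, 3.2]
gripper_width: 0.456
```

```bash
python3 - <<'E'
from h import *
s=manip.state();print(s['time'],s['tool_pos'].round(4),s['gripper_width'],s['contact_force'])
f=vision.grab_frame('wrist');cv2.imwrite('pics/w11.png',f[:,:,::-1])
f2=vision.grab_frame('scene')
cv2.imwrite('pics/s11.png',cv2.resize(f2[205:260,295:360,::-1],None,fx=8,fy=8,interpolation=cv2.INTER_CUBIC))
E
```

```text
10.125 [ 0.452  -0.2411 -0.0237] 0.45613126278226274 [-0.92518005 -0.02772711  3.22217048]
```

View pics/w11.png

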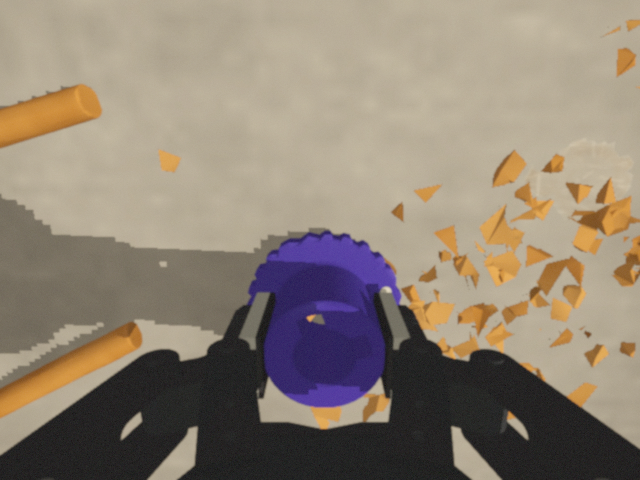

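View pics/s11.png

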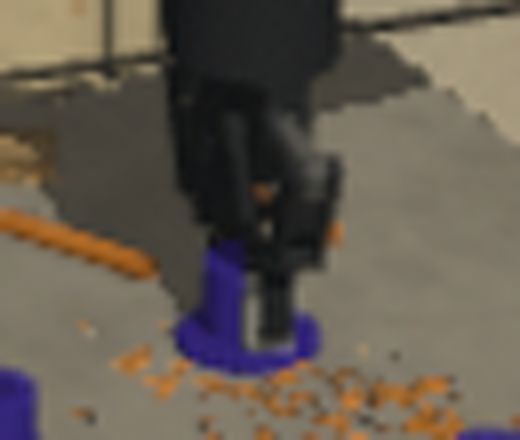

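Emit:
servo_tool(twist=[[0,0,0],[0,0,0],[0,0,-0.1],[0,0,-0.17],[0,0,-0.17],[0,0,-0.17],[0,0,-0.17],[0,0,-0.17]], xyz=[[0,0,1],[0,0,3],[0,0,4],[0.5,2,4],[1,3,4],[1,3,4],[1,3,3],[1,3,1]], fingers=[0,0,0,0,0,0,0,0])

```text
time: 11.22
tool_pos: [0.4975, -0.1, 0.2188]
tool_rot: [0.675, -0.216, 0.673, 0.214]
contact_force: [0.1, -0.0, -1.5]
gripper_width: 0.451
```

Emit:
servo_tool(twist=[[0,0,-0.17],[0,0,-0.17],[0,0,-0.17],[0,0,-0.17],[0,0,-0.17],[0,0,-0.17],[0,0,-0.17],[0,0,-0.17]], xyz=[[1,3,0],[1,3,0],[1,3,0],[1,3,0],[1,3,0],[1,3,0],[1,3,0],[0,0,0]], fingers=[0,0,0,0,0,0,0,0])

```text
time: 12.22
tool_pos: [0.5661, 0.1111, 0.2155]
tool_rot: [0.659, 0.256, 0.66, -0.256]
contact_force: [-0.1, 0.5, 0.0]
gripper_width: 0.459
```

```bash
python3 - <<'E'
from h import *
s=manip.state();print(s['time'],s['tool_pos'].round(4),s['joint_pos'].round(3),s['gripper_width'])
print(q2R(s['tool_rot']).round(3))
f=vision.grab_frame('wrist');cv2.imwrite('pics/w12.png',f[:,:,::-1])
E
```

```text
12.225 [0.5661 0.1111 0.2155] [ 0.065 -0.069  1.708  0.     1.504  0.804] 0.458994902422745
[[-0.001  0.674  0.739]
 [ 0.     0.739 -0.674]
 [-1.    -0.001 -0.001]]
```

View pics/w12.png

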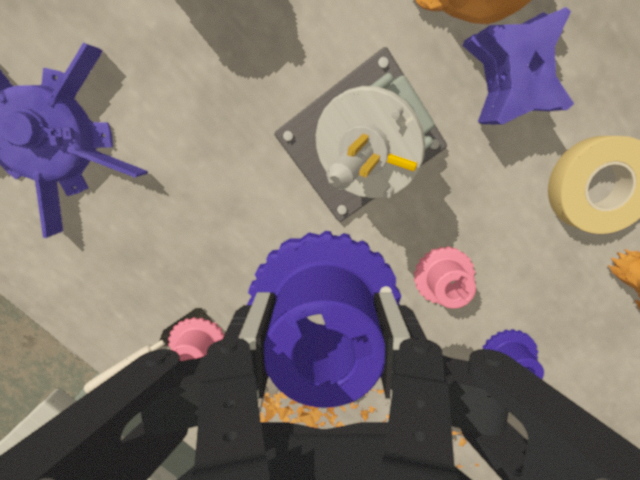

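```bash
python3 - <<'E'
from h import *
s=manip.state();np.save('s12.npy',s,allow_pickle=True)
a=cv2.imread('pics/w12.png')
cv2.imwrite('pics/w12z.png',cv2.resize(cv2.convertScaleAbs(a[40:230,270:450],alpha=1.3),None,fx=4,fy=4,interpolation=cv2.INTER_CUBIC)[:600*2])
b=cv2.resize(cv2.convertScaleAbs(a[75:205,305:445],alpha=1.3),None,fx=5,fy=5,interpolation=cv2.INTER_CUBIC)
cv2.imwrite('pics/w12z2.png',b[:600])
C=cam('wrist',s);g=np.load('gauge.npy')
from fit import *
d=proj(C,disc(g));print(d.min(0),d.max(0))
gg,H=Rh(g[2]);print(proj(C,np.array([g[0],g[1],.105])+.051*H[:,2]))
E
```

```text
[313.20076012  86.49503938] [421.60830436 197.22347541]
[[332.67556912 179.91006083]]
```

View pics/w12z2.png

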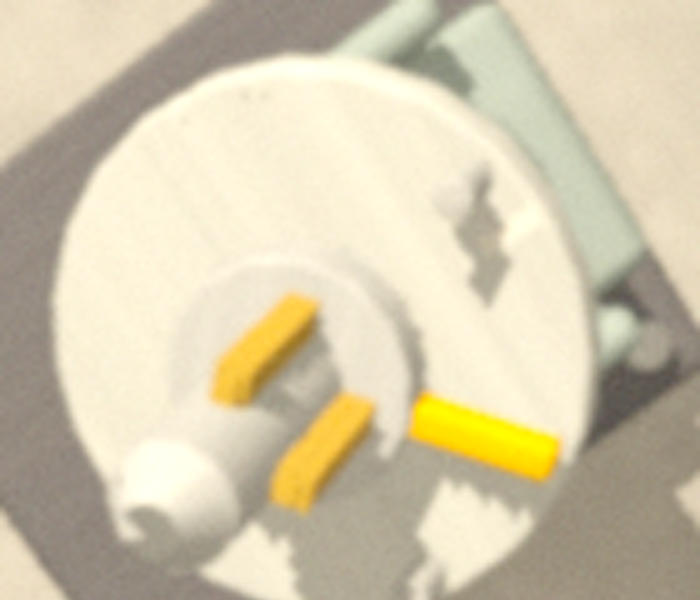

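```bash
cat > fit2.py <<'E'
from h import *
from fit import Rh,disc
from scipy.optimize import least_squares
s4=np.load('s4.npy',allow_pickle=True).item();s12=np.load('s12.npy',allow_pickle=True).item()
S=cam('scene')
def camb(s,b):
    K,Rm,o=cam('wrist',s);return K,Rm,o+q2R(s['tool_rot'])@b
u=lambda x,y:np.array([(x+.5)/5-.5+295,(y+.5)/5-.5+175])
w=lambda x,y:np.array([(x+.5)/5-.5+305,(y+.5)/5-.5+75])
v=lambda x,y:np.array([(x+.5)/8-.5+290,(y+.5)/8-.5+255])
def res(p,full=False):
    g,H=Rh(p[2]);o=np.array([p[0],p[1],.105]);b=np.array(p[4:7])*1
    L=lambda a:o+H@np.array(a)
    A=camb(s4,b);B=camb(s12,b)
    d=proj(A,disc(p));r=[*(d.min(0)-u(112,205)),*(d.max(0)-u(493,578))]
    P=np.array([[p[0],p[1],0]+g@np.array([p[3]+a,c,.01]) for a,c in [[-.065,-.055],[-.065,.055],[.065,-.055]]])
    r+=[*(proj(A,P)-np.array([u(97,33),u(519,82),u(47,495)])).ravel()]
    e=proj(B,disc(p));r+=[*(e.min(0)-w(52,53)),e[:,0].max()-w(597,0)[0]]
    tip=L([0,0,.051]);r+=[*(proj(B,tip)[0]-w(150,528))]
    ds=proj(S,disc(p));sc=[ds[:,0].min()-v(150,0)[0],ds[:,0].max()-v(377,0)[0],*(proj(S,tip)[0]-v(350,72))]
    th=p[7];pol=lambda rr,a,z:L([rr*np.cos(a),rr*np.sin(a),z])
    k=[*(proj(B,pol(.012,th,.030))[0]-w(289,490)),*(proj(B,pol(.012,th+np.pi/2,.030))[0]-w(232,386))]
    lo=proj(B,pol(.036,th,-.006))[0];li=proj(B,pol(.02,th,-.006))[0]
    dm=w(557,455)-w(420,415);dd=lo-li
    ang=(np.arctan2(dm[1],dm[0])-np.arctan2(dd[1],dd[0]))*25
    if full:
        for nm,x in dict(w=r,scene=sc,keys=k,ang=ang).items(): print(nm,np.round(x,2))
        print('tick',proj(B,L([.0365,0,-.01]))[0],w(518,237))
    return np.array(r+[x*.5 for x in sc]+k+[ang]+[x/.002*.5 for x in b])
if __name__=='__main__':
    f=least_squares(res,[.62,.134,-.11,0,0,0,0,-.86],loss='soft_l1');p=f.x;print(p.round(4));res(p,True);np.save('g2.npy',p)
    J=f.jac;c=np.linalg.inv(J.T@J);print('sd',np.sqrt(np.diag(c)).round(4))
E
python3 fit2.py
```

```text
[ 6.234e-01  1.334e-01 -1.061e-01  9.500e-03 -1.200e-03 -1.000e-04
 -2.000e-04 -8.669e-01]
w [ 0.1  -0.26  0.23  0.41 -0.63 -0.5   1.12 -0.38 -0.84  2.69 -0.01  1.63
 -0.81  0.38 -0.23]
scene [ 0.43 -0.29  0.72 -1.91]
keys [ 1.25  0.1  -0.65 -1.26]
ang -0.8
tick [406.88506492 119.17766499] [408.2 122. ]
sd [0.0006 0.0005 0.0121 0.0014 0.0024 0.0007 0.0004 0.0445]
```

```bash
python3 - <<'E'
from h import *
from scipy.optimize import least_squares
c=vision.get_calibration('wrist');K=c['camera_matrix'];M=c['mount']
a=cv2.imread('pics/w12.png').astype(int)
m=((a[:,:,0]>a[:,:,1]*1.6)&(a[:,:,0]>a[:,:,2]*1.4)).astype(np.uint8)
n,l,st,cc=cv2.connectedComponentsWithStats(m)
for i in range(1,n):
    if st[i,4]>2000: print(st[i])
def pr(P):
    p=(P-M[:3,3])@M[:3,:3];return np.c_[K[0,0]*p[:,0]/-p[:,2]+K[0,2],-K[1,1]*p[:,1]/-p[:,2]+K[1,2]]
t=np.linspace(0,6.283,200)
def circ(p,r,h): return pr(np.c_[0*t+p[0]-h,p[1]+r*np.cos(t),p[2]+r*np.sin(t)])
# p: hub origin (underside) in tool coords; tool x is -hub z
L,Rr,T,Bm=249,400,231,405.5
def res(p):
    f=circ(p,.032,.006);b=circ(p,.02,.042)
    return [f[:,0].min()-L,f[:,0].max()-Rr,f[:,1].min()-T,b[:,1].max()-Bm]
f=least_squares(res,[-.024,0,0],x_scale=.01);print(f.x,res(f.x))
E
```

```text
[ 464    8  109  116 7602]
[    0    44   147   193 11418]
[  248   231   153   176 18400]
[-0.02151079  0.00081401 -0.00033674] [np.float64(-0.9199631940331301), np.float64(0.9202216505675551), np.float64(0.7692227667410805), np.float64(-0.6691892440975948)]
```

```bash
python3 - <<'E'
import cv2
a=cv2.imread('pics/w12.png')
cv2.imwrite('pics/w12h.png',cv2.resize(cv2.convertScaleAbs(a[220:420,235:415],alpha=2.2),None,fx=3.0,fy=3.0,interpolation=cv2.INTER_CUBIC))
E
```

```text
(no output)
```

View pics/w12h.png

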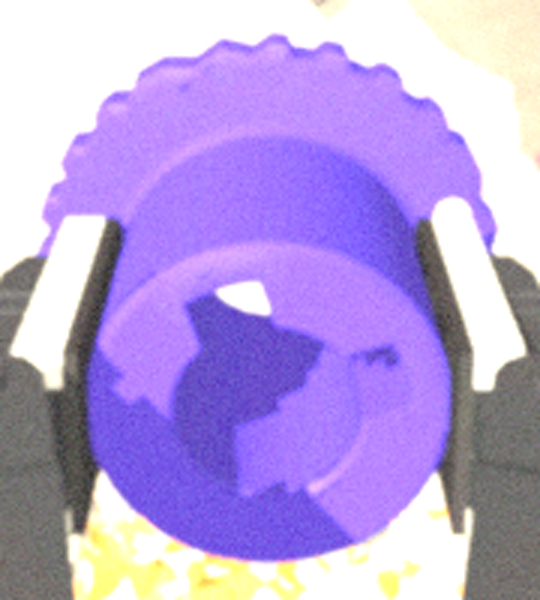

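Emit:
servo_tool(twist=[[0,0,-0.173],[0,0,-0.173],[0,0,-0.172],[-0.0185,-0.1735,0],[-0.0185,-0.1735,0],[-0.0185,-0.1735,0],[0,0,0]], xyz=[[0,0,0],[0,0,0],[0,0,0],[0,1,0],[1,1,-1],[0.9,0.6,-1.5],[0,0,0]], fingers=[0,0,0,0,0,0,0])

```text
time: 13.15
tool_pos: [0.58, 0.1351, 0.1839]
tool_rot: [0.71, 0.489, 0.399, -0.312]
contact_force: [-0.6, -0.7, -1.3]
gripper_width: 0.456
```

```bash
cat > tgt.py <<'E'
from h import *
from fit import Rh
def report(h,p=None,off=(-.0215,.0008,-.0003),hy=1.855):
    p=np.load('g2.npy') if p is None else p
    s=manip.state();g,H=Rh(p[2]);o=np.array([p[0],p[1],.105]);Rt=q2R(s['tool_rot'])
    # hub frame in tool coordinates: at grasp tool x=-Z,y=-X,z=Y
    G=np.array([[0,-1,0],[0,0,1],[-1,0,0.]])  # columns tool axes in world
    hub=R.from_euler('z',hy).as_matrix(); hub_in_tool=G.T@hub
    cur=Rt@hub_in_tool; l=H.T@cur
    print('t',round(s['time'],2),'TCP',s['tool_pos'].round(4),'F',s['contact_force'].round(1),'M',s['ft_torque'].round(2),'w',round(s['gripper_width'],3),'j6',s['joint_pos'][5].round(3))
    print('hub axis in head',l[:,2].round(3),'hub x angle in head',np.arctan2(l[1,0],l[0,0]).round(3),'theta',p[7].round(3))
    hp=s['tool_pos']+Rt@np.array(off); print('hub pos in head mm',(H.T@(hp-o)*1e3).round(1))
    want=H@R.from_euler('z',p[7]).as_matrix(); print('rotvec to target',R.from_matrix(want@cur.T).as_rotvec().round(3))
    print('xyz cm to h',((o+H[:,2]*h-hp)*100).round(2), 'per cm down',(-H[:,2]).round(3))
    return s
E
python3 - <<'E'
from tgt import *
s=report(.085);np.save('s13.npy',s,allow_pickle=True)
f=vision.grab_frame('wrist');cv2.imwrite('pics/w13.png',f[:,:,::-1])
E
```

```text
t 13.15 TCP [0.58   0.1351 0.1839] F [-0.6 -0.7 -1.3] M [ 0.04  0.32 -0.04] w 0.456 j6 1.496
hub axis in head [0.012 0.002 1.   ] hub x angle in head -0.86 theta -0.867
hub pos in head mm [  2.7  -2.3 111.5]
rotvec to target [ 0.004 -0.012 -0.005]
xyz cm to h [ 1.11  0.11 -2.44] per cm down [ 0.497 -0.053 -0.866]
```

View pics/w13.png

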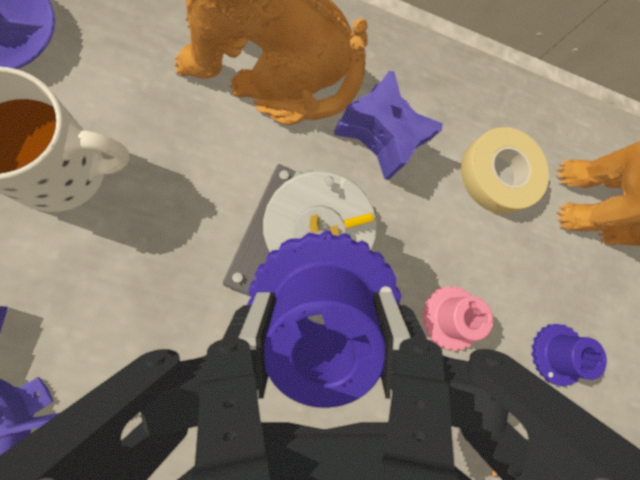

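```bash
python3 - <<'E'
from tgt import *
from fit import disc
from fit2 import camb
s=np.load('s13.npy',allow_pickle=True).item();p=np.load('g2.npy')
C=camb(s,p[4:7]);e=proj(C,disc(p));print(e.min(0),e.max(0))
g,H=Rh(p[2]);o=np.array([p[0],p[1],.105])
print('lug',proj(C,[o+H@np.array([r*np.cos(p[7]),r*np.sin(p[7]),-.006]) for r in (.02,.036)]))
print('tick',proj(C,[o+H@np.array([.0365,0,-.01])]))
a=cv2.imread('pics/w13.png')
cv2.imwrite('pics/w13z.png',cv2.resize(cv2.convertScaleAbs(a[160:250,250:390],alpha=1.5),None,fx=5.5,fy=5.5,interpolation=cv2.INTER_CUBIC))
E
```

```text
[264.01135077 171.01545315] [377.45728097 280.66398876]
lug [[347.10480386 222.41263067]
 [368.49050678 216.55573056]]
tick [[341.71072973 183.3962557 ]]
```

View pics/w13z.png

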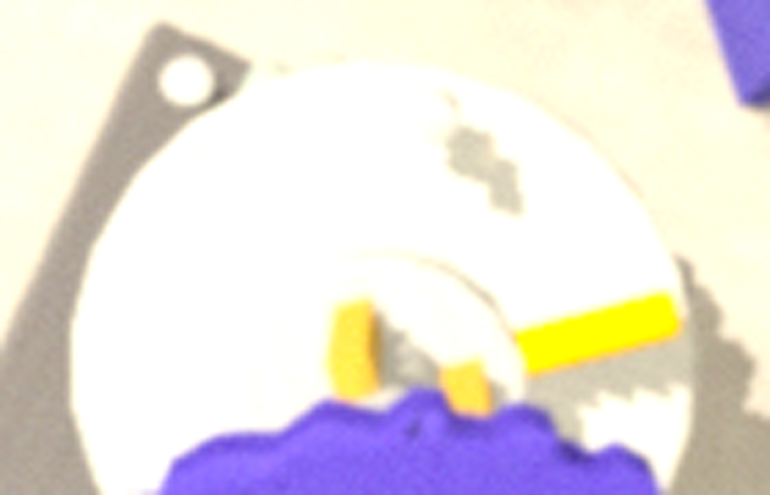

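```bash
python3 - <<'E'
from tgt import *
s=manip.state();z=q2R(s['tool_rot'])[:,2];p=np.load('g2.npy');print(z, q2R(s['tool_rot'])[:,1])
p[:2]-=.0008*z[:2]/1; p[7]=-.89; np.save('g3.npy',p); print(p.round(4))
report(.060,p)
E
```

```text
[ 0.25888869 -0.94402044  0.2044555 ] [0.83137919 0.32553881 0.45036999]
[ 6.232e-01  1.341e-01 -1.061e-01  9.500e-03 -1.200e-03 -1.000e-04
 -2.000e-04 -8.900e-01]
t 13.2 TCP [0.5832 0.135  0.1884] F [ 0.4  0.1 -0.1] M [ 0.02  0.2  -0.07] w 0.457 j6 1.496
hub axis in head [0.006 0.001 1.   ] hub x angle in head -0.862 theta -0.89
hub pos in head mm [  7.9  -2.7 113.7]
rotvec to target [ 0.014 -0.008 -0.024]
xyz cm to h [ 2.01  0.06 -5.05] per cm down [ 0.497 -0.053 -0.866]
```

Emit:
servo_tool(twist=[[0.014,-0.008,-0.024],[0,0,0],[0,0,0],[0,0,0]], xyz=[[0.4,0.1,-1.4],[0.4,0.1,-1.5],[0,0,0],[0,0,0]], fingers=[0,0,0,0])

```text
time: 13.7
tool_pos: [0.5943, 0.137, 0.1627]
tool_rot: [0.706, 0.503, 0.387, -0.314]
contact_force: [0.2, 0.1, -0.5]
gripper_width: 0.456
```

```bash
python3 - <<'E'
from tgt import *
from fit import disc
from fit2 import camb
p=np.load('g3.npy')
s=report(.060,p);np.save('s14.npy',s,allow_pickle=True)
f=vision.grab_frame('wrist');cv2.imwrite('pics/w14.png',f[:,:,::-1])
f2=vision.grab_frame('scene')
cv2.imwrite('pics/s14.png',cv2.resize(f2[235:310,280:370,::-1],None,fx=8,fy=8,interpolation=cv2.INTER_CUBIC))
C=camb(s,p[4:7]);e=proj(C,disc(p));print(e.min(0),e.max(0))
g,H=Rh(p[2]);o=np.array([p[0],p[1],.105])
print('lug',proj(C,[o+H@np.array([r*np.cos(p[7]),r*np.sin(p[7]),-.006]) for r in (.02,.036)]))
print('tick',proj(C,[o+H@np.array([.0365,0,-.01])]))
a=f[:,:,::-1]
cv2.imwrite('pics/w14z.png',cv2.resize(cv2.convertScaleAbs(a[150:250,250:390],alpha=1.2),None,fx=5.5,fy=5.5,interpolation=cv2.INTER_CUBIC))
report(.06,p)
E
```

```text
t 13.7 TCP [0.5943 0.137  0.1627] F [ 0.2  0.1 -0.5] M [-0.    0.33  0.  ] w 0.456 j6 1.544
hub axis in head [-0.007 -0.001  1.   ] hub x angle in head -0.893 theta -0.89
hub pos in head mm [ 4.2  0.4 86. ]
rotvec to target [-0.001  0.007  0.002]
xyz cm to h [ 0.93 -0.14 -2.46] per cm down [ 0.497 -0.053 -0.866]
[260.69103244 182.13157566] [384.24302904 300.70493999]
lug [[351.25657485 237.61212975]
 [374.52263436 231.0289567 ]]
tick [[343.7952616  194.81058922]]
t 13.8 TCP [0.5942 0.1372 0.1629] F [-0.5 -0.2 -0.1] M [-0.01  0.36  0.06] w 0.458 j6 1.544
hub axis in head [-0.007 -0.001  1.   ] hub x angle in head -0.893 theta -0.89
hub pos in head mm [ 4.1  0.5 86.2]
rotvec to target [-0.001  0.008  0.002]
xyz cm to h [ 0.95 -0.15 -2.48] per cm down [ 0.497 -0.053 -0.866]
```

View pics/w14z.png

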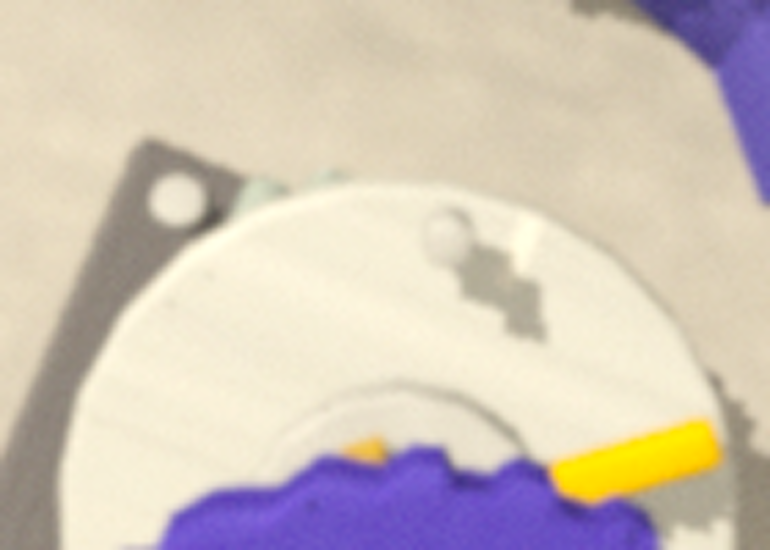

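View pics/s14.png

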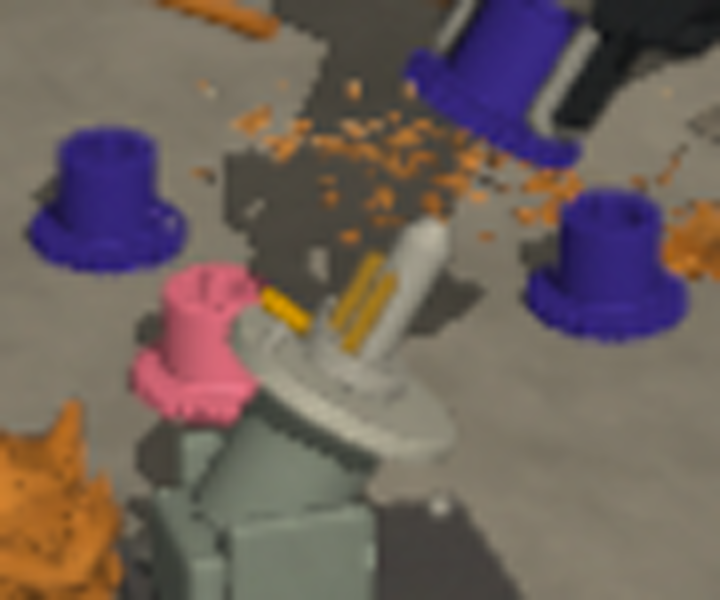

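Emit:
servo_tool(twist=[[0,0.008,0],[0,0,0],[0,0,0],[0,0,0]], xyz=[[0.55,-0.15,-0.9],[0.3,0,-1.0],[0.3,0,-0.9],[0,0,0]], fingers=[0,0,0,0])

```text
time: 14.3
tool_pos: [0.6042, 0.1355, 0.1318]
tool_rot: [0.704, 0.501, 0.391, -0.317]
contact_force: [-1.2, -0.6, -0.7]
gripper_width: 0.458
```

```bash
python3 - <<'E'
from tgt import *
from fit import disc
from fit2 import camb
p=np.load('g3.npy')
s=report(.045,p);np.save('s15.npy',s,allow_pickle=True)
f=vision.grab_frame('wrist');cv2.imwrite('pics/w15.png',f[:,:,::-1])
C=camb(s,p[4:7]);e=proj(C,disc(p));print(e.min(0),e.max(0))
a=f[:,:,::-1]
cv2.imwrite('pics/w15z.png',cv2.resize(cv2.convertScaleAbs(a[150:420,230:420],alpha=1.3),None,fx=2.2*1.9,fy=2.2,interpolation=cv2.INTER_CUBIC))
m=a[150:420,230:420];cv2.imwrite('pics/w15z.png',cv2.resize(cv2.convertScaleAbs(m,alpha=1.6),None,fx=2.2,fy=2.2,interpolation=cv2.INTER_CUBIC))
E
```

```text
t 14.3 TCP [0.6042 0.1355 0.1318] F [-1.2 -0.6 -0.7] M [0.05 0.36 0.03] w 0.458 j6 1.547
hub axis in head [0.005 0.001 1.   ] hub x angle in head -0.892 theta -0.89
hub pos in head mm [-2.4 -0.  54.2]
rotvec to target [-0.001 -0.005  0.002]
xyz cm to h [ 0.67 -0.07 -0.68] per cm down [ 0.497 -0.053 -0.866]
[255.76405317 177.15561911] [396.91298209 311.79385804]
```

View pics/w15z.png

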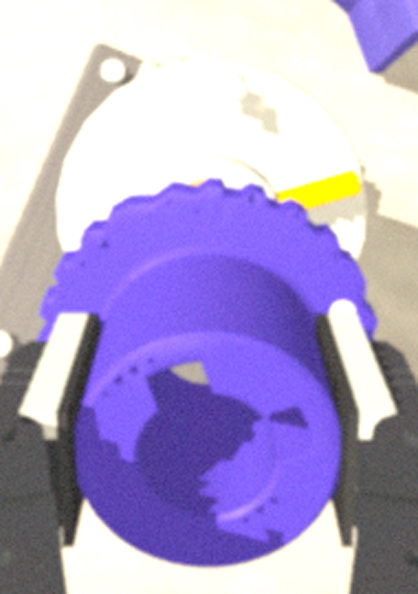

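Emit:
servo_tool(twist=[[0,0,0],[0,0,0]], xyz=[[0.2,0,0.12],[0,0,0]], fingers=[0,0])

```text
time: 14.6
tool_pos: [0.6076, 0.1358, 0.136]
tool_rot: [0.705, 0.502, 0.39, -0.315]
contact_force: [0.4, -0.3, -0.8]
gripper_width: 0.457
```

```bash
python3 - <<'E'
from tgt import *
p=np.load('g3.npy')
s=report(.045,p)
E
```

```text
t 14.6 TCP [0.6076 0.1358 0.136 ] F [ 0.4 -0.3 -0.8] M [ 0.04  0.28 -0.01] w 0.457 j6 1.545
hub axis in head [ 0. -0.  1.] hub x angle in head -0.893 theta -0.89
hub pos in head mm [ 2.5  0.6 56.2]
rotvec to target [-0.002 -0.     0.002]
xyz cm to h [ 0.34 -0.1  -1.09] per cm down [ 0.497 -0.053 -0.866]
```

Emit:
servo_tool(twist=[[0,0,0],[0,0,0]], xyz=[[0,0,0],[0,0,0]], fingers=[0,0])

```text
time: 14.85
tool_pos: [0.607, 0.1358, 0.1352]
tool_rot: [0.704, 0.502, 0.39, -0.316]
contact_force: [0.6, -0.4, -1.1]
gripper_width: 0.459
```

```bash
python3 - <<'E'
from tgt import *
p=np.load('g3.npy')
s=report(.045,p)
E
```

```text
t 14.85 TCP [0.607  0.1358 0.1352] F [ 0.6 -0.4 -1.1] M [0.08 0.32 0.01] w 0.459 j6 1.545
hub axis in head [0.001 0.    1.   ] hub x angle in head -0.892 theta -0.89
hub pos in head mm [ 1.7  0.5 55.8]
rotvec to target [-0.001 -0.001  0.002]
xyz cm to h [ 0.39 -0.09 -1.02] per cm down [ 0.497 -0.053 -0.866]
```

Emit:
servo_tool(twist=[[0,0,0],[0,0,0],[0,0,0],[0,0,0],[0,0,0]], xyz=[[0.05,-0.05,-0.4],[0.17,-0.02,-0.3],[0.17,-0.02,-0.3],[0,0,0],[0,0,0]], fingers=[0,0,0,0,0])

```text
time: 15.48
tool_pos: [0.611, 0.1348, 0.1251]
tool_rot: [0.704, 0.502, 0.39, -0.316]
contact_force: [0.4, -0.3, -1.3]
gripper_width: 0.459
```

```bash
python3 - <<'E'
from tgt import *
p=np.load('g3.npy')
s=report(.033,p)
f2=vision.grab_frame('scene')
cv2.imwrite('pics/s16.png',cv2.resize(f2[235:310,280:370,::-1],None,fx=8,fy=8,interpolation=cv2.INTER_CUBIC))
E
```

```text
t 15.47 TCP [0.611  0.1348 0.1251] F [ 0.4 -0.3 -1.3] M [-0.03  0.23 -0.01] w 0.459 j6 1.546
hub axis in head [0.002 0.    1.   ] hub x angle in head -0.892 theta -0.89
hub pos in head mm [ 0.1 -0.  45. ]
rotvec to target [-0.001 -0.001  0.002]
xyz cm to h [ 0.59 -0.06 -1.04] per cm down [ 0.497 -0.053 -0.866]
```

View pics/s16.png

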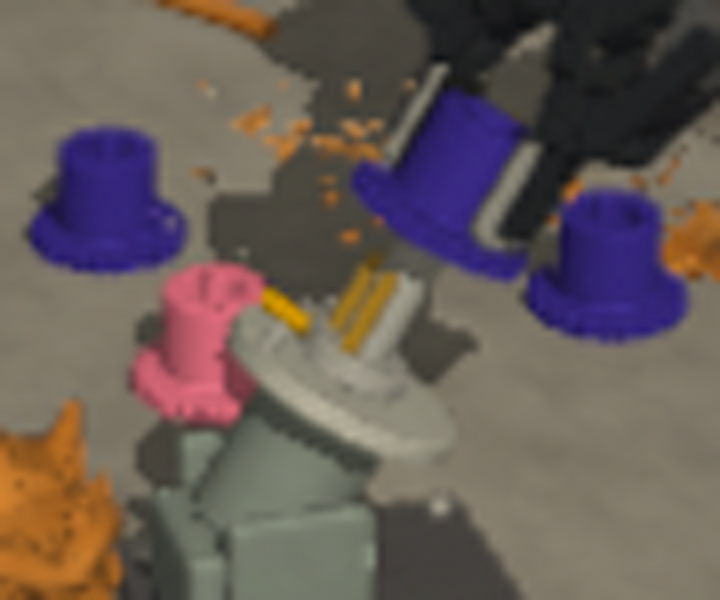

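Emit:
servo_tool(twist=[[0,0,0],[0,0,0],[0,0,0],[0,0,0],[0,0,0],[0,0,0]], xyz=[[0.15,-0.02,-0.26],[0.15,-0.02,-0.26],[0.15,-0.02,-0.26],[0.14,0,-0.26],[0,0,0],[0,0,0]], fingers=[0,0,0,0,0,0])

```text
time: 16.27
tool_pos: [0.6169, 0.1343, 0.1147]
tool_rot: [0.704, 0.502, 0.39, -0.316]
contact_force: [-0.6, 0.3, -1.2]
gripper_width: 0.46
```

```bash
python3 - <<'E'
from tgt import *
p=np.load('g3.npy')
s=report(.024,p)
f=vision.grab_frame('wrist');cv2.imwrite('pics/w17.png',f[:,:,::-1])
f2=vision.grab_frame('scene')
cv2.imwrite('pics/s17.png',cv2.resize(f2[235:310,280:370,::-1],None,fx=8,fy=8,interpolation=cv2.INTER_CUBIC))
E
```

```text
t 16.27 TCP [0.6169 0.1343 0.1147] F [-0.6  0.3 -1.2] M [0.02 0.26 0.01] w 0.46 j6 1.548
hub axis in head [0.002 0.    1.   ] hub x angle in head -0.892 theta -0.89
hub pos in head mm [ 0.   0.  33.1]
rotvec to target [-0.001 -0.001  0.002]
xyz cm to h [ 0.45 -0.05 -0.79] per cm down [ 0.497 -0.053 -0.866]
```

View pics/w17.png

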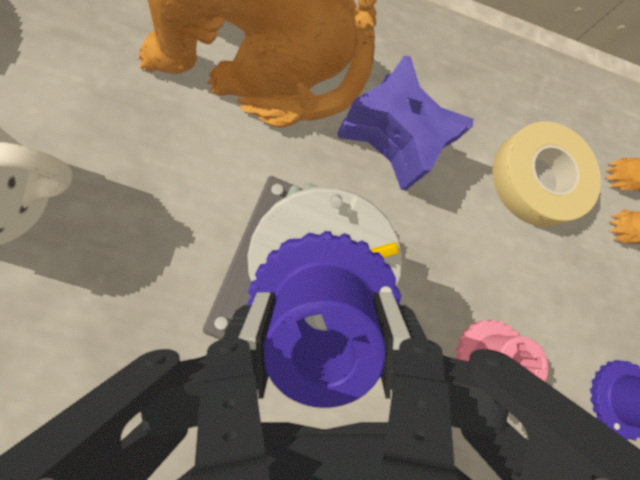

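View pics/s17.png

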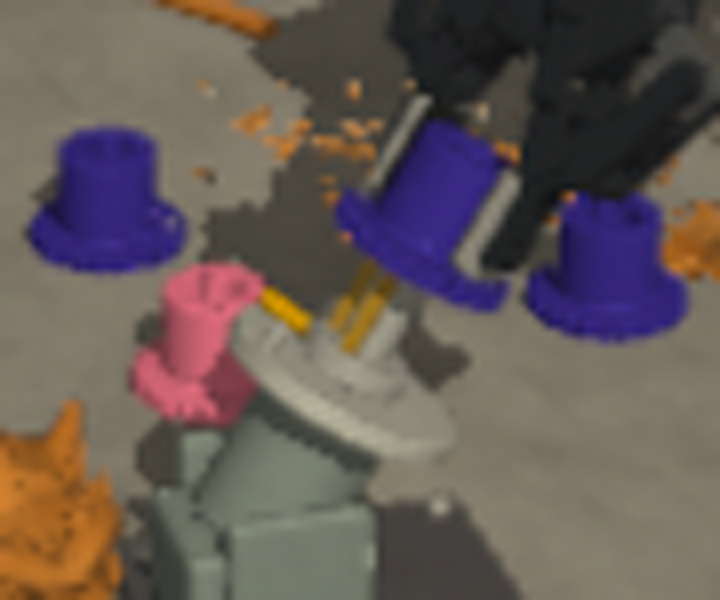

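```bash
python3 - <<'E'
import cv2
a=cv2.imread('pics/w17.png')
cv2.imwrite('pics/w17z.png',cv2.resize(cv2.convertScaleAbs(a[180:420,235:415],alpha=2),None,fx=3,fy=2.5,interpolation=cv2.INTER_CUBIC))
E
```

```text
(no output)
```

View pics/w17z.png

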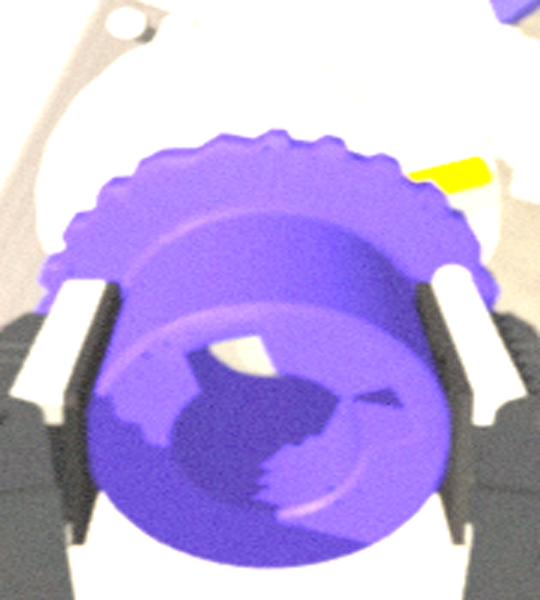

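Emit:
servo_tool(twist=[[0,0,0],[0,0,0],[0,0,0],[0,0,0],[0,0,0],[0,0,0]], xyz=[[0.11,-0.01,-0.2],[0.11,-0.01,-0.2],[0.11,-0.01,-0.2],[0.11,-0.01,-0.2],[0,0,0],[0,0,0]], fingers=[0,0,0,0,0,0])

```text
time: 17.12
tool_pos: [0.6213, 0.1338, 0.1067]
tool_rot: [0.704, 0.502, 0.39, -0.316]
contact_force: [0.2, 0.4, 0.0]
gripper_width: 0.458
```

```bash
python3 - <<'E'
from tgt import *
p=np.load('g3.npy')
s=report(.014,p)
f2=vision.grab_frame('scene')
cv2.imwrite('pics/s18.png',cv2.resize(f2[235:310,280:370,::-1],None,fx=8,fy=8,interpolation=cv2.INTER_CUBIC))
E
```

```text
t 17.12 TCP [0.6213 0.1338 0.1067] F [0.2 0.4 0. ] M [-0.    0.29  0.03] w 0.458 j6 1.55
hub axis in head [0.002 0.    1.   ] hub x angle in head -0.892 theta -0.89
hub pos in head mm [-0.2  0.1 23.9]
rotvec to target [-0.001 -0.001  0.002]
xyz cm to h [ 0.51 -0.06 -0.85] per cm down [ 0.497 -0.053 -0.866]
```

View pics/s18.png

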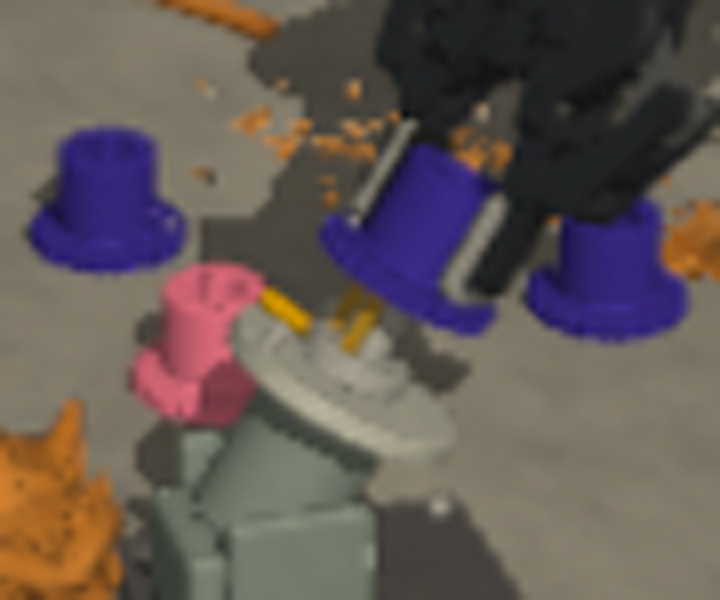

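Emit:
servo_tool(twist=[[0,0,0],[0,0,0],[0,0,0],[0,0,0],[0,0,0],[0,0,0]], xyz=[[0.13,-0.02,-0.2],[0.12,-0.01,-0.2],[0.12,-0.01,-0.2],[0.12,-0.01,-0.2],[0,0,0],[0,0,0]], fingers=[0,0,0,0,0,0])

```text
time: 17.92
tool_pos: [0.6262, 0.1333, 0.0987]
tool_rot: [0.704, 0.502, 0.39, -0.316]
contact_force: [0.2, 0.0, -0.3]
gripper_width: 0.453
```

```bash
python3 - <<'E'
from tgt import *
p=np.load('g3.npy')
s=report(.005,p)
f2=vision.grab_frame('scene')
cv2.imwrite('pics/s19.png',cv2.resize(f2[235:310,280:370,::-1],None,fx=8,fy=8,interpolation=cv2.INTER_CUBIC))
E
```

```text
t 17.93 TCP [0.6262 0.1333 0.0987] F [ 0.2  0.  -0.3] M [0.06 0.33 0.03] w 0.453 j6 1.551
hub axis in head [0.002 0.    1.   ] hub x angle in head -0.892 theta -0.89
hub pos in head mm [ 0.1  0.1 14.5]
rotvec to target [-0.001 -0.001  0.002]
xyz cm to h [ 0.46 -0.06 -0.83] per cm down [ 0.497 -0.053 -0.866]
```

View pics/s19.png

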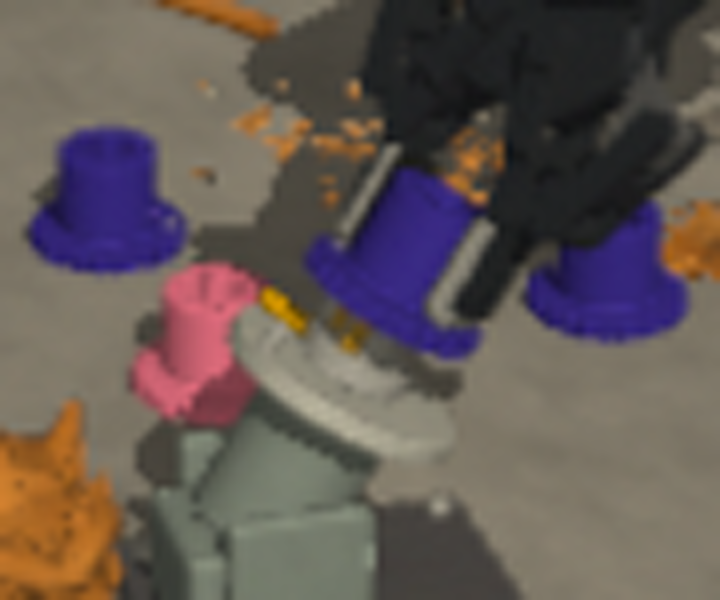

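Emit:
servo_tool(twist=[[0,0,0],[0,0,0],[0,0,0],[0,0,0],[0,0,0]], xyz=[[0.12,-0.02,-0.22],[0.11,-0.01,-0.2],[0.11,-0.01,-0.2],[0.11,-0.01,-0.2],[0,0,0]], fingers=[0,0,0,0,0])

```text
time: 18.6
tool_pos: [0.6305, 0.1328, 0.0901]
tool_rot: [0.704, 0.502, 0.391, -0.316]
contact_force: [-0.2, -0.2, -1.3]
gripper_width: 0.457
```

Emit:
servo_tool(twist=[[0,0,0],[0,0,0],[0,0,0]], xyz=[[0.1,-0.01,-0.17],[0,0,0],[0,0,0]], fingers=[0,0,0])

```text
time: 18.98
tool_pos: [0.6316, 0.1327, 0.0888]
tool_rot: [0.704, 0.502, 0.39, -0.316]
contact_force: [0.2, 0.1, -0.8]
gripper_width: 0.457
```

```bash
python3 - <<'E'
from tgt import *
p=np.load('g3.npy')
s=report(.0,p)
E
```

```text
t 18.98 TCP [0.6316 0.1327 0.0888] F [ 0.2  0.1 -0.8] M [ 0.02  0.32 -0.03] w 0.457 j6 1.553
hub axis in head [0.002 0.    1.   ] hub x angle in head -0.892 theta -0.89
hub pos in head mm [-0.1  0.1  3.2]
rotvec to target [-0.001 -0.001  0.002]
xyz cm to h [ 0.16 -0.03 -0.27] per cm down [ 0.497 -0.053 -0.866]
```

Continue in 1–2 mm steps, watching the force.

Emit:
servo_tool(twist=[[0,0,0],[0,0,0],[0,0,0],[0,0,0]], xyz=[[0.1,-0.01,-0.17],[0,0,0],[0.05,0,-0.09],[0,0,0]], fingers=[0,0,0,0])

```text
time: 19.48
tool_pos: [0.6331, 0.1326, 0.0861]
tool_rot: [0.704, 0.502, 0.39, -0.316]
contact_force: [-0.7, 0.1, -0.2]
gripper_width: 0.455
```

Emit:
servo_tool(twist=[[0,0,0],[0,0,0]], xyz=[[0.05,0,-0.09],[0,0,0]], fingers=[0,0])

```text
time: 19.73
tool_pos: [0.6336, 0.1326, 0.0851]
tool_rot: [0.704, 0.502, 0.39, -0.316]
contact_force: [-0.3, 0.4, -0.6]
gripper_width: 0.456
```

```bash
python3 - <<'E'
from tgt import *
p=np.load('g3.npy')
s=report(.0,p)
f=vision.grab_frame('wrist');cv2.imwrite('pics/w20.png',f[:,:,::-1])
f2=vision.grab_frame('scene')
cv2.imwrite('pics/s20.png',cv2.resize(f2[235:310,280:370,::-1],None,fx=8,fy=8,interpolation=cv2.INTER_CUBIC))
E
```

```text
t 19.73 TCP [0.6336 0.1326 0.0851] F [-0.3  0.4 -0.6] M [0.02 0.28 0.01] w 0.456 j6 1.554
hub axis in head [0.002 0.    1.   ] hub x angle in head -0.892 theta -0.89
hub pos in head mm [-0.2  0.2 -0.9]
rotvec to target [-0.001 -0.002  0.002]
xyz cm to h [-0.03 -0.01  0.09] per cm down [ 0.497 -0.053 -0.866]
```

View pics/s20.png

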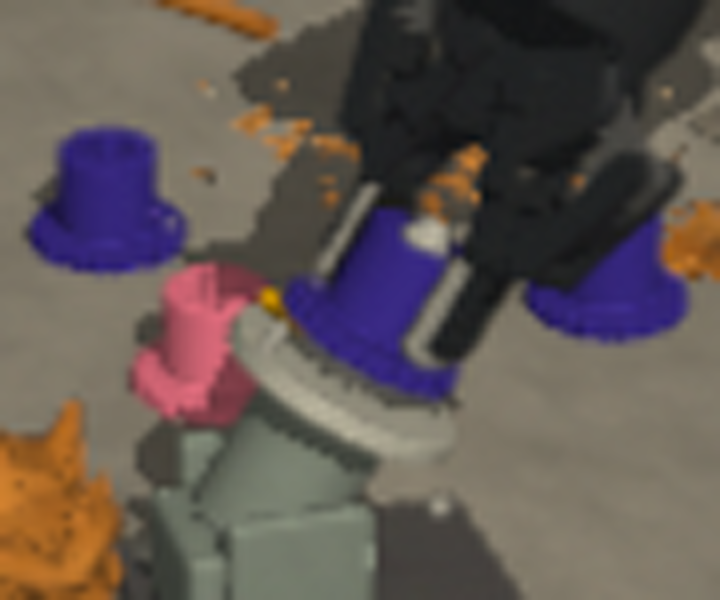

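View pics/w20.png

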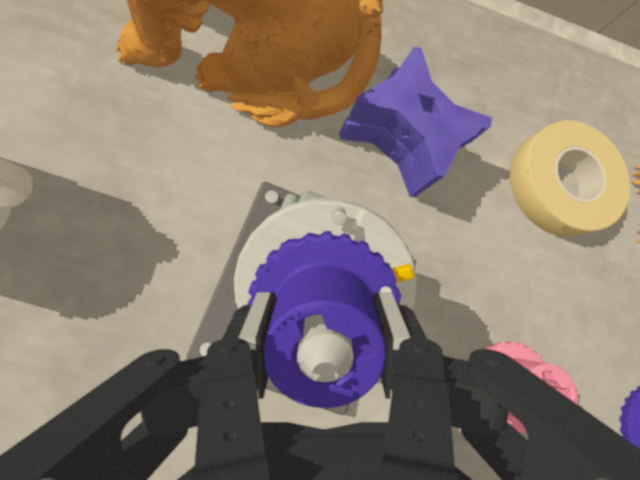

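Emit:
servo_tool(twist=[[0,0,0],[0,0,0],[0,0,0]], xyz=[[0.05,0,-0.09],[0.05,-0.01,-0.09],[0,0,0]], fingers=[0,0,0])

```text
time: 20.2
tool_pos: [0.6344, 0.1326, 0.0842]
tool_rot: [0.704, 0.502, 0.391, -0.316]
contact_force: [-7.9, -0.6, 7.2]
gripper_width: 0.456
```

Emit:
servo_tool(twist=[[0,0,0],[0,0,0]], xyz=[[0.05,0,-0.09],[0,0,0]], fingers=[0,0])

```text
time: 20.45
tool_pos: [0.6344, 0.1326, 0.0841]
tool_rot: [0.704, 0.501, 0.391, -0.316]
contact_force: [-18.7, -0.6, 14.9]
gripper_width: 0.456
```

Emit:
servo_tool(twist=[[0,0,0],[-0.037,0.004,0.065],[-0.05,0.005,0.087],[-0.05,0.005,0.087],[-0.05,0.005,0.087],[0,0,0],[0,0,0]], xyz=[[-0.07,0,0.02],[0,0,0],[0,0,0],[0,0,0],[0,0,0],[0,0,0],[0,0,0]], fingers=[0,0,0,0,0,0,0])

```text
time: 21.32
tool_pos: [0.6347, 0.1326, 0.0844]
tool_rot: [0.786, 0.361, 0.442, -0.237]
contact_force: [-9.4, -0.1, 8.3]
gripper_width: 0.458
```

```bash
python3 - <<'E'
from tgt import *
p=np.load('g3.npy')
s=report(-.002,p)
f=vision.grab_frame('wrist');cv2.imwrite('pics/w21.png',f[:,:,::-1])
f2=vision.grab_frame('scene')
cv2.imwrite('pics/s21.png',cv2.resize(f2[235:310,280:370,::-1],None,fx=8,fy=8,interpolation=cv2.INTER_CUBIC))
E
```

```text
t 21.32 TCP [0.6347 0.1326 0.0844] F [-9.4 -0.1  8.3] M [-0.19  0.81 -0.03] w 0.458 j6 1.18
hub axis in head [-0.     0.001  1.   ] hub x angle in head -0.516 theta -0.89
hub pos in head mm [ 0.1  0.5 -2.2]
rotvec to target [ 0.187 -0.02  -0.324]
xyz cm to h [-0.02 -0.05  0.01] per cm down [ 0.497 -0.053 -0.866]
```

View pics/w21.png

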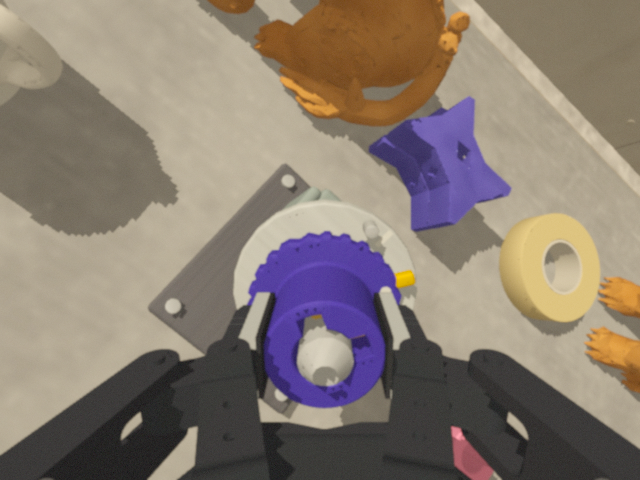

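View pics/s21.png

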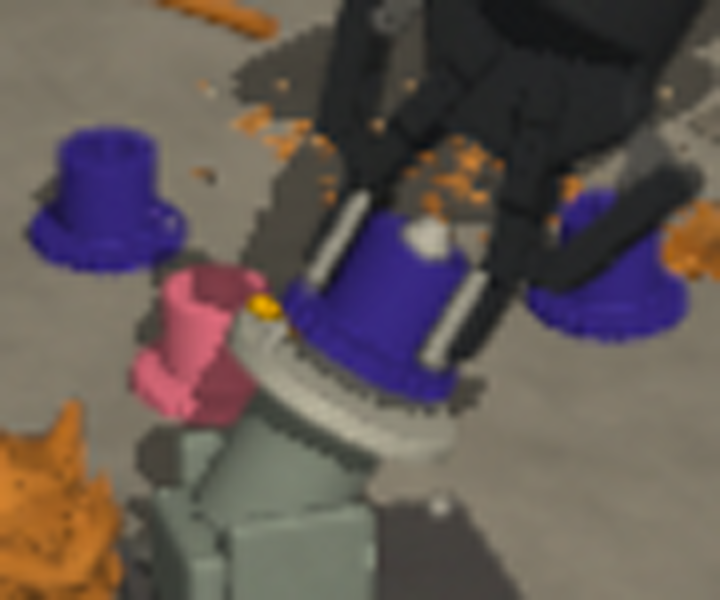

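Emit:
servo_tool(twist=[[-0.06,0.006,0.104],[-0.06,0.006,0.104],[-0.06,0.006,0.104],[-0.05,0.005,0.087],[0,0,0],[0,0,0]], xyz=[[-0.02,-0.05,0],[0,0,0],[0,0,0],[0,0,0],[0,0,0],[0,0,0]], fingers=[0,0,0,0,0,0])

```text
time: 22.18
tool_pos: [0.6347, 0.1322, 0.0843]
tool_rot: [0.849, 0.172, 0.483, -0.13]
contact_force: [-7.1, -0.4, 6.9]
gripper_width: 0.461
```

```bash
python3 - <<'E'
from tgt import *
p=np.load('g3.npy')
s=report(-.002,p)
f=vision.grab_frame('wrist');cv2.imwrite('pics/w22.png',f[:,:,::-1])
C=cam('wrist',s);g,H=Rh(p[2]);o=np.array([p[0],p[1],.105])
print('tick',proj(C,[o+H@np.array([.0365,0,-.01]),o+H@np.array([0,0,-.01])]))
a=f[:,:,::-1]
cv2.imwrite('pics/w22z.png',cv2.resize(cv2.convertScaleAbs(a[180:420,225:445],alpha=1.5),None,fx=3,fy=2.5,interpolation=cv2.INTER_CUBIC))
E
```

```text
t 22.18 TCP [0.6347 0.1322 0.0843] F [-7.1 -0.4  6.9] M [-0.12  0.74 -0.03] w 0.461 j6 0.72
hub axis in head [-0.002  0.001  1.   ] hub x angle in head -0.055 theta -0.89
hub pos in head mm [-0.4  0.1 -2.2]
rotvec to target [ 0.417 -0.043 -0.722]
xyz cm to h [ 0.02 -0.02  0.03] per cm down [ 0.497 -0.053 -0.866]
tick [[401.99504943 267.24412178]
 [324.76199352 292.37787341]]
```

View pics/w22z.png

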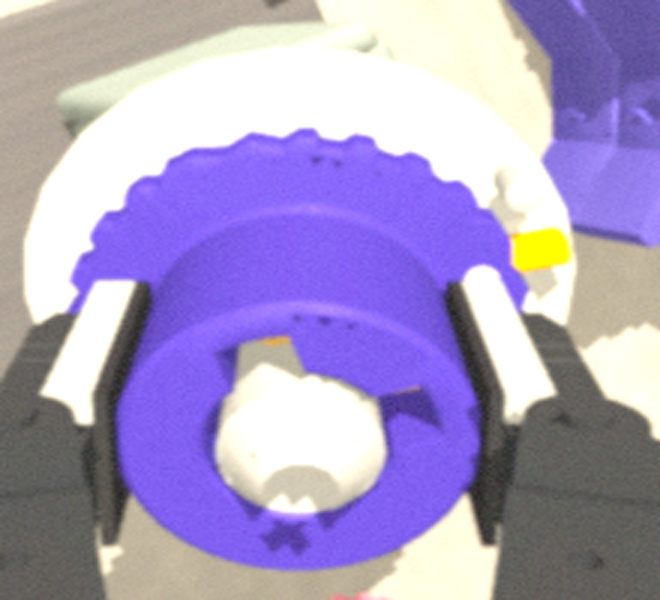

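Emit:
servo_tool(twist=[[-0.04,0.004,0.069],[-0.03,0.003,0.052],[0,0,0],[0,0,0]], xyz=[[0.02,0,0],[0,0,0],[0,0,0],[0,0,0]], fingers=[0,0,0,0])

```text
time: 22.72
tool_pos: [0.6349, 0.1318, 0.0846]
tool_rot: [0.859, 0.112, 0.491, -0.096]
contact_force: [-6.9, -3.8, 7.6]
gripper_width: 0.455
```

```bash
cat > chk.py <<'E'
import sys
from tgt import *
p=np.load('g3.npy')
s=report(-.002,p)
g,H=Rh(p[2]);print('M in head',(H.T@s['ft_torque']).round(3))
f=vision.grab_frame('wrist')
a=f[:,:,::-1];cv2.imwrite(f'pics/w{sys.argv[1]}.png',a)
C=cam('wrist',s);o=np.array([p[0],p[1],.105])
tk=proj(C,[o+H@np.array([.0365,0,-.01])])[0];print('tick zoom',(tk[0]-225)*3,(tk[1]-180)*2.5)
cv2.imwrite(f'pics/w{sys.argv[1]}z.png',cv2.resize(cv2.convertScaleAbs(a[180:420,225:445],alpha=1.2),None,fx=3,fy=2.5,interpolation=cv2.INTER_CUBIC))
E
python3 chk.py 23
```

```text
t 22.73 TCP [0.6349 0.1318 0.0846] F [-6.9 -3.8  7.6] M [-0.24  0.78 -0.28] w 0.455 j6 0.581
hub axis in head [-0.003  0.002  1.   ] hub x angle in head 0.085 theta -0.89
hub pos in head mm [-0.1 -0.2 -2.2]
rotvec to target [ 0.487 -0.05  -0.843]
xyz cm to h [0.   0.02 0.02] per cm down [ 0.497 -0.053 -0.866]
M in head [-0.419  0.752 -0.082]
tick zoom 535.4012367245749 242.43555338407205
```

View pics/w23z.png

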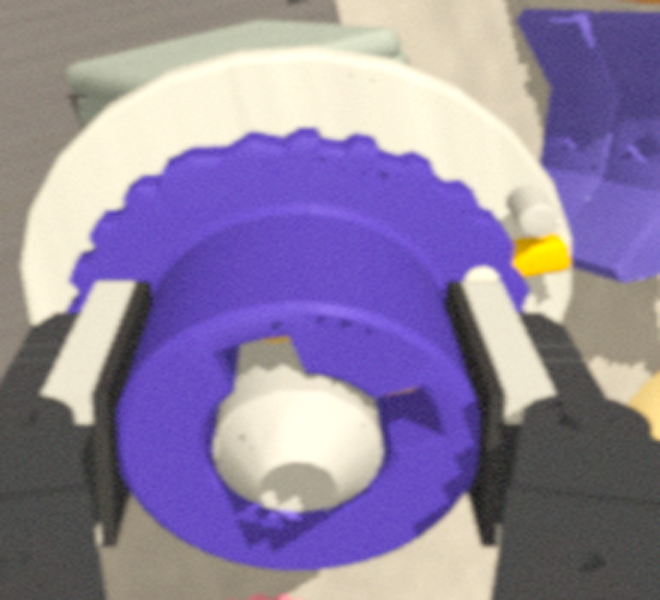

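Emit:
servo_tool(twist=[[-0.03,0.003,0.052],[0,0,0]], xyz=[[0,0.02,0],[0,0,0]], fingers=[0,0])

```text
time: 23.02
tool_pos: [0.6356, 0.1311, 0.085]
tool_rot: [0.862, 0.086, 0.493, -0.082]
contact_force: [-4.7, -4.7, 8.0]
gripper_width: 0.453
```

```bash
python3 chk.py 24
```

```text
t 23.02 TCP [0.6356 0.1311 0.085 ] F [-4.7 -4.7  8. ] M [-0.67  0.51 -0.7 ] w 0.453 j6 0.522
hub axis in head [-0.005  0.003  1.   ] hub x angle in head 0.145 theta -0.89
hub pos in head mm [ 0.7 -0.8 -2.1]
rotvec to target [ 0.519 -0.053 -0.894]
xyz cm to h [-0.06  0.08 -0.02] per cm down [ 0.497 -0.053 -0.866]
M in head [-0.976  0.433 -0.241]
tick zoom 531.1081782364483 251.19310055606178
```

View pics/w24z.png

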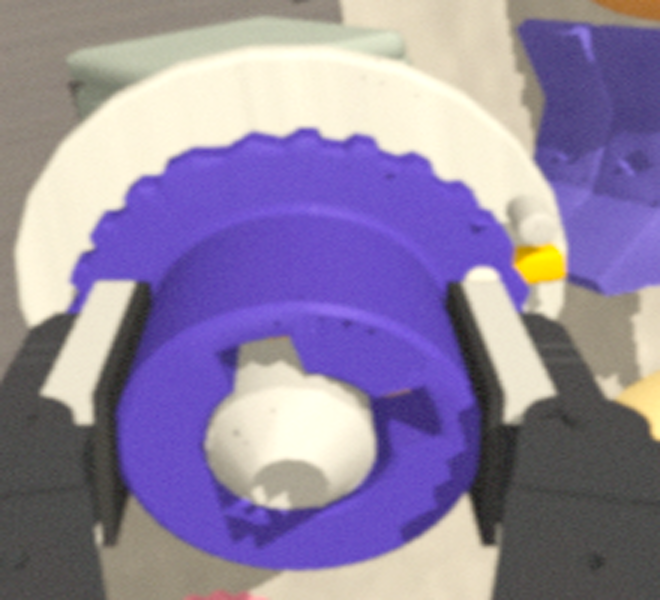

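Emit:
servo_tool(twist=[[0.031,-0.0035,-0.054],[0.031,-0.0035,-0.054],[0,0,0],[0,0,0]], xyz=[[-0.06,0.08,-0.02],[0,0,0],[0,0,0],[0,0,0]], fingers=[0,0,0,0])

```text
time: 23.58
tool_pos: [0.6352, 0.1325, 0.0848]
tool_rot: [0.855, 0.14, 0.486, -0.112]
contact_force: [-2.4, -3.0, 5.6]
gripper_width: 0.457
```

```bash
python3 chk.py 25
```

```text
t 23.57 TCP [0.6352 0.1325 0.0848] F [-2.4 -3.   5.6] M [-0.45  0.32 -0.28] w 0.457 j6 0.649
hub axis in head [-0.006  0.002  1.   ] hub x angle in head 0.021 theta -0.89
hub pos in head mm [ 0.2  0.5 -2.1]
rotvec to target [ 0.457 -0.044 -0.786]
xyz cm to h [-0.02 -0.05 -0.  ] per cm down [ 0.497 -0.053 -0.866]
M in head [-0.555  0.271 -0.007]
tick zoom 531.6098296325722 234.31669338621674
```

View pics/w25z.png

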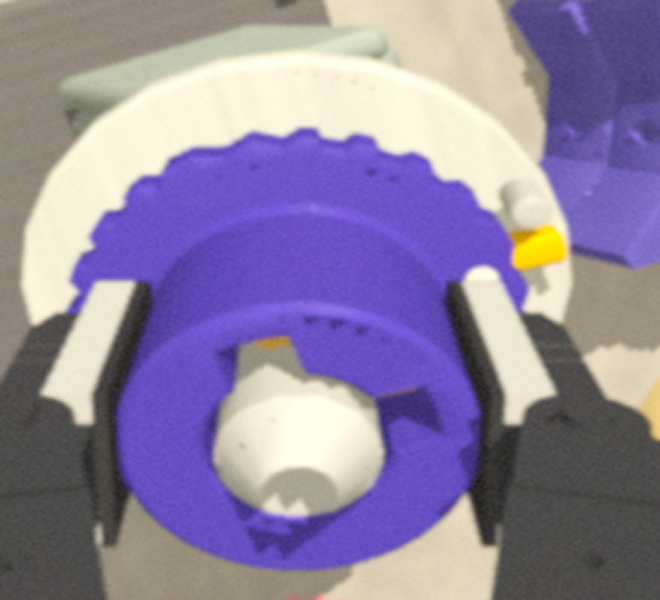

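Emit:
servo_tool(twist=[[0,0,0],[0,0,0],[0,0,0],[0,0,0],[0,0,0],[0,0,0]], xyz=[[0,-0.03,0],[0,0,0],[0,0,0],[0,0,0],[0,0,0],[0,0,0]], fingers=[0,0.7,1,1,1,1])

```text
time: 24.38
tool_pos: [0.6338, 0.1328, 0.0824]
tool_rot: [0.854, 0.14, 0.488, -0.112]
contact_force: [0.8, -1.4, 0.4]
gripper_width: 1.0
```

Emit:
servo_tool(twist=[[0,0,0],[0,0,0],[0,0,0],[0,0,0],[0,0,0],[0,0,0]], xyz=[[-0.5,0.05,0.87],[-1,0.1,1.73],[-1.5,0.15,2.6],[-1.5,0.15,2.6],[-1.5,0.15,2.6],[0,0,0]], fingers=[1,1,1,1,1,1])

```text
time: 25.12
tool_pos: [0.5749, 0.1393, 0.1907]
tool_rot: [0.856, 0.14, 0.485, -0.111]
contact_force: [-0.3, -0.7, -0.8]
gripper_width: 0.997
```

```bash
python3 - <<'E'
from tgt import *
p=np.load('g3.npy');s=report(0,p);np.save('s26.npy',s,allow_pickle=True)
f=vision.grab_frame('wrist');cv2.imwrite('pics/w26.png',f[:,:,::-1])
f2=vision.grab_frame('scene')
cv2.imwrite('pics/s26.png',cv2.resize(f2[235:310,280:370,::-1],None,fx=8,fy=8,interpolation=cv2.INTER_CUBIC))
E
```

```text
t 25.12 TCP [0.5749 0.1393 0.1907] F [-0.3 -0.7 -0.8] M [ 0.06  0.17 -0.01] w 0.997 j6 0.633
hub axis in head [-0.009 -0.001  1.   ] hub x angle in head 0.02 theta -0.89
hub pos in head mm [  0.5   0.9 120. ]
rotvec to target [ 0.456 -0.04  -0.786]
xyz cm to h [  5.91  -0.72 -10.42] per cm down [ 0.497 -0.053 -0.866]
```

View pics/w26.png

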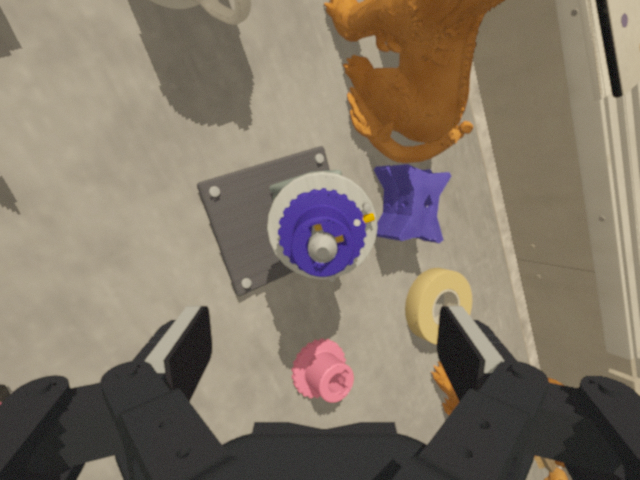

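View pics/s26.png

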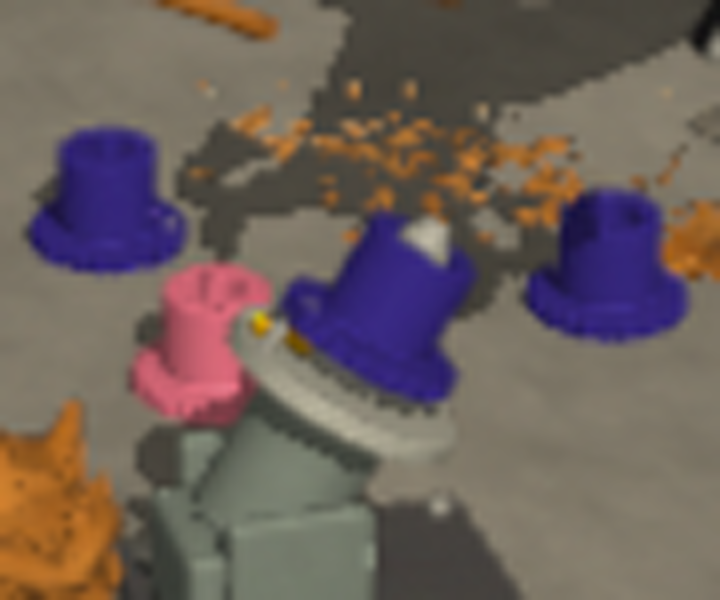

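```bash
python3 - <<'E'
from tgt import *
from fit2 import camb
p=np.load('g3.npy');s=np.load('s26.npy',allow_pickle=True).item();C=camb(s,p[4:7])
g,H=Rh(p[2]);o=np.array([p[0],p[1],.105])
X0,Y0=255,165
for nm,q in dict(tick=[.0365,0,-.01],dot0=[.026,0,.008],lug=[.036,0,-.006],tip=[0,0,.051],bossc=[0,0,.042],fl=[0,0,.008]).items():
    e=proj(C,o+H@np.array(q))[0];print(nm,e.round(1),((e-[X0,Y0])*5).round())
a=cv2.imread('pics/w26.png')
cv2.imwrite('pics/w26z.png',cv2.resize(cv2.convertScaleAbs(a[Y0:285,X0:395],alpha=1.3),None,fx=5,fy=5,interpolation=cv2.INTER_CUBIC))
E
```

```text
tick [368.8 215.2] [569. 251.]
dot0 [357.5 224.4] [513. 297.]
lug [368.8 216.5] [569. 258.]
tip [322.7 252.1] [339. 435.]
bossc [322.6 247.7] [338. 413.]
fl [322.4 233.6] [337. 343.]
```

View pics/w26z.png

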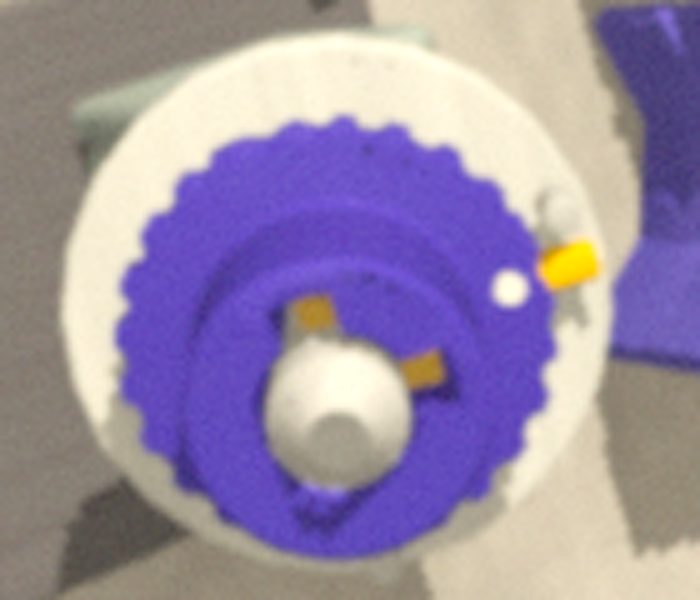

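```bash
python3 - <<'E'
from plant import job,manip
print(job.job_done(), manip.state()['time'])
E
```

```text
the job is handed in; nothing more can be done
the job is handed in; nothing more can be done
```

I fitted the matching quarter-turn hub on the test shaft, turned it counter-clockwise to the stop and let go of it there. The job was handed in at about 25 s of the 51 s allowed. No verdict was reported.

- **Hub choice:** close wrist views showed keyways a quarter turn apart on the hub at about (0.45, -0.24). The other two violet hubs showed opposed and about 135° keyways. I left them and the other bystanders alone. The last scene view shows the two hubs in place. I did not check the mug, tape roll or brush individually.
- **Seating:** the hub slid over both keys without resistance. It stopped firmly at about 22 N along the axis, about 2 mm past the estimated seat, which is within my measuring error. The shaft tip stuck out of the bore as it should.
- **Turning:** the yellow lug came up against the steel pin over the tick, and the torque rose to about 0.3 N m. I then turned the hub back about 0.12 rad, within the keyway play, to centre the dot. The lug stayed at the pin.
- **Last picture:** the hub is seated with both keys in their keyways. The white dot points up the slope to about 0.05–0.07 rad, slightly counter-clockwise, and the gripper is open and clear.

**Disagreements:**
- The fingertips sit about 30 mm behind the reported TCP, so the first grasp closed above the hub. I corrected the height and the second grasp held.
- The gauge's fitted heading differed from the tick by about 0.03 rad.

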